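# Change the bottles in the glue warmer and switch it on

## Task

Get the glue warmer ready for the morning's lesson: lift its lid right back until it rests on its stop, take out yesterday's glue bottles and stand them upright in the grey washing-up tub, and stand every fresh glue bottle from the cork mat in a well of its own, right down. With all of that done shut the lid, and only then throw the heat lever from off into its middle notch, the one with the long brass mark. Leave everything else on the bench where it is.

Things in the scene. Friction and masses are not known exactly. Their poses are not given: they have to be found in the camera images.
- warmer: Glue-bottle warmer: grey metal casing 190 x 285 mm (x, y), 88 mm high, fixed. Origin: centre of its underside at bench level (casing x from -90 to 100 mm); -x is its front, facing roughly the robot; z up. The left part (y -38 to 142 mm) is an aluminium block with four wells, under the lid; the right part (y -142 to -38 mm) carries the heat lever.
- block (a point): Middle of the aluminium block's top, 88 mm above the bench; axes as the warmer's. Four round wells, centres at x = -40 mm (front row) and +26 mm (back row), each at y = -43 and +43 mm from here; 52 mm in diameter, 44 mm deep, flat floor 44 mm above the bench. A seated bottle stands 36 mm proud, its cap's lower edge 6 mm above the block.
- lid (a joint): Angle of the clear plastic lid (rad): 0 shut, 1.52 open, nearly upright against its stop. A hollow box 175 x 177 x 48 mm hinged along its lower back edge; 0.4 kg. The hinge is damped (0.6 N m s/rad): let go below about 1.2 rad the lid sinks shut slowly (under 1 rad/s), above that it sinks back against its stop and stays there.
- lid_bar (a point): Middle of the lid's steel handle bar; moves with the lid. Bar 12 mm thick, 124 mm long, parallel to the warmer's y axis, 40 mm clear of the lid's front wall on two arms 56 mm either side of the middle; it can turn between the fingers. Shut, it is 215 mm in front of and 40 mm above the hinge line (130 mm above the bench).
- lid_hinge (a point): Point on the lid's hinge line (axis parallel to the warmer's y axis) in line with the middle of the bar; 90 mm behind the warmer's origin, 90 mm above the bench.
- heat_lever (a joint): Angle of the heat lever (rad): 0 off notch (leaning 0.55 rad to the warmer's front, -x), 0.55 middle notch (upright), 1.10 far notch (leaning to +x). A sprung ball holds it in each notch: moving out of one takes about 3 N at the lever's ball; let go within about 0.2 rad of a notch it snaps in.
- lever_knob (a point): Centre of the black ball, 25 mm in diameter, on top of the heat lever; moves with the lever. 72 mm from the pivot, about 164 mm above the bench when upright, 56 mm from the lid's side wall.
- lever_pivot (a point): Pivot of the heat lever (axis parallel to the warmer's y axis), 92 mm above the bench, in a steel plate with a slot along x. A steel sector with three dark notches stands beside the lever; on the plate each notch has a mark, the middle one a long brass one.
- mat: Thin cork mat 220 x 170 x 3 mm (x, y, z), fixed, on which the fresh bottles stand at first; left or right of the warmer. Origin: centre of its underside.
- tub: Grey washing-up tub, open on top, 220 x 170 mm (x, y) and 45 mm high, walls 4 mm, inner floor 4 mm above the bench, fixed; on the side of the warmer where the mat is not. Origin: centre of its underside.
- fresh0: Squat capped glue bottle, 80 mm high: amber body 47 mm across, white ribbed cap 48 mm across over the top 30 mm (50 to 80 mm above the underside). About 0.16 kg, centre of mass only 23 mm up. Origin: centre of its underside, z up the bottle. A fresh one: at first it stands on the cork mat. Two to four of the fresh bottles are present.
- fresh1: Squat capped glue bottle, 80 mm high: amber body 47 mm across, white ribbed cap 48 mm across over the top 30 mm (50 to 80 mm above the underside). About 0.16 kg, centre of mass only 23 mm up. Origin: centre of its underside, z up the bottle. A fresh one: at first it stands on the cork mat. Two to four of the fresh bottles are present.
- fresh2: Squat capped glue bottle, 80 mm high: amber body 47 mm across, white ribbed cap 48 mm across over the top 30 mm (50 to 80 mm above the underside). About 0.16 kg, centre of mass only 23 mm up. Origin: centre of its underside, z up the bottle. A fresh one: at first it stands on the cork mat. Two to four of the fresh bottles are present.
- fresh3: Squat capped glue bottle, 80 mm high: amber body 47 mm across, white ribbed cap 48 mm across over the top 30 mm (50 to 80 mm above the underside). About 0.16 kg, centre of mass only 23 mm up. Origin: centre of its underside, z up the bottle. A fresh one: at first it stands on the cork mat. Two to four of the fresh bottles are present.
- old0: Squat capped glue bottle, 80 mm high: amber body 47 mm across, white ribbed cap 48 mm across over the top 30 mm (50 to 80 mm above the underside). About 0.16 kg, centre of mass only 23 mm up. Origin: centre of its underside, z up the bottle. One of yesterday's: at first it stands in a well of the warmer. Two or three of these are present.
- old1: Squat capped glue bottle, 80 mm high: amber body 47 mm across, white ribbed cap 48 mm across over the top 30 mm (50 to 80 mm above the underside). About 0.16 kg, centre of mass only 23 mm up. Origin: centre of its underside, z up the bottle. One of yesterday's: at first it stands in a well of the warmer. Two or three of these are present.
- old2: Squat capped glue bottle, 80 mm high: amber body 47 mm across, white ribbed cap 48 mm across over the top 30 mm (50 to 80 mm above the underside). About 0.16 kg, centre of mass only 23 mm up. Origin: centre of its underside, z up the bottle. One of yesterday's: at first it stands in a well of the warmer. Two or three of these are present.
- old3: Squat capped glue bottle, 80 mm high: amber body 47 mm across, white ribbed cap 48 mm across over the top 30 mm (50 to 80 mm above the underside). About 0.16 kg, centre of mass only 23 mm up. Origin: centre of its underside, z up the bottle. One of yesterday's: at first it stands in a well of the warmer. Two or three of these are present.
- chisel: Bench chisel lying flat, 260 mm long overall, 28 mm black handle. Not part of the job.
- chin_rest: Dark wooden violin chin rest lying flat, 115 x 70 x 25 mm. Not part of the job.
- clamp: Small bar clamp with two green jaws lying flat, 130 x 135 x 25 mm. Not part of the job.
- varnish: Tall amber varnish bottle with a black cap, 62 mm across and 165 mm high, standing (much taller than a glue bottle). Not part of the job.
- brush_pot: Steel pot of glue brushes, 76 mm across and 100 mm high, brushes to about 200 mm. Not part of the job.
- peg_jar: Squat clear jar with a steel cap, 72 mm across and 75 mm high. Not part of the job.
Not all that is in view belongs to the job. What is shaped like the fresh3 but pink or purple is not meant.

How it is judged:
By the outcome, as a careful person would: the job done as asked, in the order asked, and still so for the second after the job is handed in, with the robot touching nothing.
Of old0, old1, old2, old3 only 2 to 3 are there at a start; the rules pass over those that are not, and their reading is None.
Of fresh0, fresh1, fresh2, fresh3 only 2 to 4 are there at a start; the rules pass over those that are not, and their reading is None.
At some moment in a run one of fresh0, fresh1, fresh2, fresh3 may be knocked a few centimetres aside while the robot is not near it.
Once in a run the grip may slacken for a moment while it holds something.
It also fails if it takes over 210 s, if anything falls off the work surface, if the arm or the gripper's body presses on something with over 40 N, if the wrist force passes 120 N, or if a joint passes its speed limit or range.

## Robot

A 6-joint arm with a two-finger parallel gripper is mounted at the origin on the work surface. World frame = base frame: x ahead of the robot, y to its left, z up, the work surface at z = 0. Lengths are in mm, angles in rad, forces in N, time in s.
With the tool pointing down it reaches from about 250 to 800 mm from the base axis. Payload 8.5 kg.
Tool frame: the origin (TCP) lies midway between the tips of the shut fingers; the grasp point (between the pads) lies 19 mm behind it; z points along the fingers, y is the line along which they close (so a half turn about z gives the same grasp; the last joint's range is limited). The gripper opens to 85 mm and grips with 20 to 120 N. Pads are 22 mm wide; open, the fingers measure 114 mm over their backs; the gripper's body (76 mm by 85 mm) begins 54 mm behind the grasp point. The pads swing forward as they close: fully open they stand 13 mm farther back than shut.
Start: joints at [1.164, 0.238, -0.013, 1.319, 0, 1.571], TCP at [207.709, 482.116, 231.276] pointing down, gripper open.
Joint ranges: [-2.66, 2.66], [-1.03, 1.9], [-1.14, 1.46], [-1.82, 2.27], [-1.45, 1.34], [-3.14, 3.14]. Speed limits (rad/s): [2.22, 2.22, 2.79, 3.14, 3.14, 3.14].

## Interface

Orientations are given as a unit quaternion [x, y, z, w].
In Python, from bench import env gives the robot as it stands. The module is installed in compiled form; this text tells all that it offers.
- The arm moves only by the tool jog_arm, never from a script. Its argument "series" is a list that holds one entry, the list of rows, each a list of 7 numbers: the turn, a rotation vector about the tool's x, y, z each as a share of 6 degrees, from -1 to 1, then the shift along the tool's x, y, z each as a share of 5 cm, from -1 to 1, then the opening, from 0 (shut) to 1 (fully open). In form: [[[wx, wy, wz, tx, ty, tz, gripper], ...]]. A call has 1 to 8 rows; each row shifts and turns the commanded pose from where the row before left it, along the tool's axes as they then stand; what a row does not reach is not made up. A row lasts 1/10 s, in which the tool goes at most 50 mm and 8.59 degrees, less where a joint would pass 70% of its speed; a pose out of reach is approached as far as the arm can. A call with a number of a shift or a turn outside -1 to 1 is refused whole. A call with a gripper value outside its range is refused whole. The fingers move at their own pace and stop on an object; "newtons" is the grip in N (left out, the last holds). Time passes only in rows, so rows that do not move let the fingers close. It gives the time, the measured TCP pose, the force, the opening and the grip force at its end, in the units of the state.
- env.get_obs(): the state, without advancing time (a new reading comes with each control period).
- env.capture(name): name is "scene" or "side" or "wrist"; returns the picture (400x640x3 uint8, red, green, blue); there is no depth.
- env.camera_model(name): a dict with "K" (3x3 intrinsics, pixels), "R" (3x3) and "t" (3): a world point X has camera coordinates R X + t; the wrist camera has in their place "hand_eye" (4x4, takes a point from camera to tool coordinates, whose origin is the TCP and whose axes are the flange's). Camera axes: x right, y down, z forward; pixel columns grow to the right and rows downward; lengths in mm; the calibration is good to about 2 mm. A picture is of the moment at which its call begins: read the wrist's pose just before it. camera_model takes no time and is no camera call.
- env.job_done(): hands the job in; it is judged then, once.
The state is a dict: "t": time; "joint_pos": joint angles; "qvel": joint speeds; "joint_torque": joint torques, N m; "tcp_pos": TCP position; "tool_rot": TCP orientation; "force": force on the tool from outside, world axes, zero at the start; "torque": the same for the moment, N m; "width": finger opening in mm; "gripper_force": force on a finger pad.
Only numpy, scipy, OpenCV 4.12 (cv2) and the standard library are available. Lean on these libraries where they do the work, as an engineer would, in place of code of your own. Each camera call takes 0.05 s, during which the arm holds its last target. There are 200 camera calls.

## Working session

There is one attempt and no reset: what is moved stays moved. The work goes in short steps, Python scripts to look and compute and a tool call to move; the robot and the scene stay as the last step left them, time stands still between calls to the robot, and variables do not carry over. Pictures are saved under pics/ and viewed, at most 14 in all, crops included, and the job is handed in when it is done.

Besides the shell and the picture viewer there is one more tool, called after "Emit:" as name(argument=value, ...), one argument or row to a line, values as JSON. jog_arm: Moves the arm, as the interface text tells. Its arguments: {"type":"object","properties":{"series":{"type":"array","items":{"type":"array","items":{"type":"array","items":{"type":"number","minimum":-1,"maximum":1}}}},"newtons":{"type":"number"}},"required":["series"]}

```bash
mkdir -p pics; ls; python3 - <<'E'
from bench import env
import cv2,numpy as np
for n in ("scene","side"):
    cv2.imwrite(f"pics/{n}0.png",env.capture(n)[:,:,::-1])
    m=env.camera_model(n);print(n,np.round(m["K"],1).tolist(),np.round(m["R"],3).tolist(),np.round(m["t"],1).tolist())
print(env.camera_model("wrist"))
o=env.get_obs();print(o)
E
```

```text
pics
scene [[479.3, 0.0, 324.8], [0.0, 479.3, 210.8], [0.0, 0.0, 1.0]] [[-0.252, 0.968, 0.013], [0.704, 0.192, -0.684], [-0.664, -0.163, -0.73]] [182.8, -298.6, 1642.3]
side [[425.4, 0.0, 318.7], [0.0, 425.4, 195.0], [0.0, 0.0, 1.0]] [[-0.998, -0.061, 0.01], [-0.046, 0.624, -0.78], [0.041, -0.779, -0.626]] [548.4, 140.4, 1094.0]
{'K': array([[303.5821675 ,   0.        , 322.62900198],
       [  0.        , 303.5821675 , 205.80960127],
       [  0.        ,   0.        ,   1.        ]]), 'hand_eye': array([[ 7.37667366e-05, -9.55135960e-01, -2.96167675e-01,
         7.59465459e+01],
       [ 9.99999956e-01, -1.50214594e-05,  2.97514810e-04,
         6.77405036e-01],
       [-2.88615964e-04, -2.96167684e-01,  9.55135917e-01,
        -1.43696887e+02],
       [ 0.00000000e+00,  0.00000000e+00,  0.00000000e+00,
         1.00000000e+00]])}
{'t': 0.1, 'joint_pos': array([ 1.16400920e+00,  2.38743489e-01, -1.41657233e-02,  1.31922744e+00,
        2.35663642e-05,  1.57078789e+00]), 'qvel': array([-1.28644811e-03, -2.46745268e-03,  8.47528098e-04, -5.90832891e-04,
        6.67317649e-05, -1.88762680e-04]), 'joint_torque': array([-2.17612160e-04, -5.39721465e+01,  3.46997273e+01,  1.34252393e-02,
       -1.43209195e-05,  1.47286983e-05]), 'tcp_pos': array([207.56352177, 481.80905311, 230.73166515]), 'tool_rot': array([ 2.01989931e-01,  9.79387369e-01, -6.53966464e-04, -1.46911700e-04]), 'force': array([ 0.65196296, -0.85860987,  0.39647262]), 'torque': array([ 0.02678924, -0.00328038,  0.00273689]), 'gripper_force': 0.0, 'width': 85.68087876764508}
```

View pics/scene0.png

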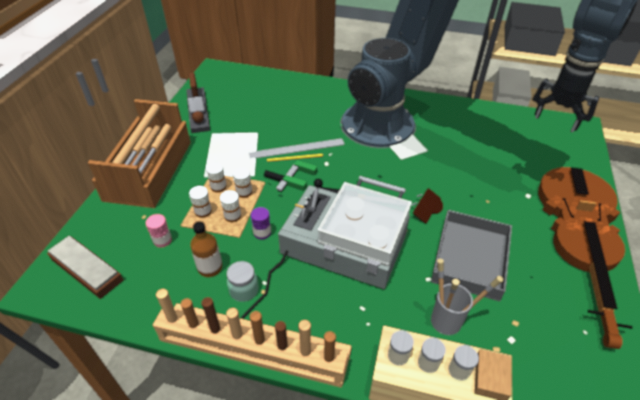

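View pics/side0.png

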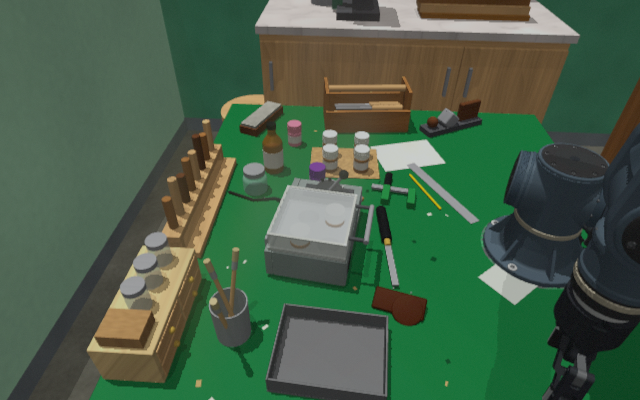

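Scene picture: the mat is at about (225,205) and holds four white-capped amber bottles, with caps near (217,172), (242,180), (200,195) and (231,200). The look-alikes are pink (158,225) and purple (261,218), plus the varnish bottle (205,245), the peg jar (241,275) and the grey-capped jars (400–465,345). The warmer is at (345,230), with old bottles showing through the lid at (354,208) and (378,238). The tub is at (473,252).

```bash
cat > h.py <<'E'
from bench import env
import cv2,numpy as np
from scipy.spatial.transform import Rotation as Ro
def cam(n,o=None):
    m=env.camera_model(n);K=np.array(m["K"])
    if n!="wrist": return K,np.array(m["R"]),np.array(m["t"])
    o=o or env.get_obs();T=np.eye(4);T[:3,:3]=Ro.from_quat(o["tool_rot"]).as_matrix();T[:3,3]=o["tcp_pos"]
    W=np.linalg.inv(T@m["hand_eye"]);return K,W[:3,:3],W[:3,3]
def px2w(c,u,v,z):
    K,R,t=c;d=R.T@np.linalg.inv(K)@[u,v,1];C=-R.T@t
    return C+d*(z-C[2])/d[2]
def proj(c,X):
    K,R,t=c;p=K@(R@np.asarray(X,float)+t);return p[:2]/p[2]
def snap(n,f,crop=None,s=1):
    o=env.get_obs();c=cam(n,o) ;im=env.capture(n)[:,:,::-1]
    if crop: x0,y0,x1,y1=crop;im=im[y0:y1,x0:x1]
    cv2.imwrite(f"pics/{f}.png",cv2.resize(im,None,fx=s,fy=s,interpolation=cv2.INTER_CUBIC));return c
def st():
    o=env.get_obs();print("t%.2f"%o["t"],"tcp",np.round(o["tcp_pos"],1),"q",np.round(o["tool_rot"],3),"j",np.round(o["joint_pos"],2),"F",np.round(o["force"],1),"w%.1f g%.1f"%(o["width"],o["gripper_force"]))
E
python3 - <<'E'
from h import *
s=cam("scene");d=cam("side")
for n,c,pts,z in [("caps",s,[(217,170),(242,178),(200,193),(231,199)],83),("caps side",d,[(330,134),(362,137),(330,150),(361,152)],83),
 ("mat corners",s,[(207,167),(265,181),(184,225),(244,236)],3),
 ("tub rim",s,[(447,213),(511,224),(435,272),(498,297)],45),("tub rim side",d,[(277,308),(388,312),(388,392),(270,390)],45),
 ("bar",s,[(360,181),(404,190)],130),("bar side",d,[(370,206),(366,242)],130),
 ("lid top",s,[(346,186),(411,206),(395,253),(322,235)],138),
 ("knob",s,[(318,184)],153),("knob side",d,[(343,175)],153),
 ("brush",s,[(449,315)],50),("varn",s,[(198,230)],165)]:
    print(n,[np.round(px2w(c,u,v,z)[:2]).astype(int).tolist() for u,v in pts])
print(Ro.from_quat(env.get_obs()["tool_rot"]).as_matrix().round(3))
E
```

```text
caps [[448, -387], [460, -307], [545, -394], [544, -305]]
caps side [[538, -397], [435, -387], [534, -302], [440, -298]]
mat corners [[364, -469], [376, -276], [600, -431], [594, -259]]
tub rim [[406, 258], [401, 426], [612, 246], [645, 395]]
tub rim side [[622, 256], [390, 251], [401, 421], [610, 431]]
bar [[435, 18], [438, 134]]
bar side [[427, 11], [439, 134]]
lid top [[471, -12], [498, 159], [655, 143], [646, -29]]
knob [[498, -79]]
knob side [[494, -79]]
brush [[727, 288]]
varn [[728, -299]]
[[-0.918  0.396 -0.001]
 [ 0.396  0.918 -0.001]
 [ 0.    -0.001 -1.   ]]
```

Emit:
jog_arm(
  series=[
    [[0,0,0,-0.5,-0.3,-0.5,1],[0,0,0,-0.7,-0.5,-0.5,1],[0,0,0,-0.7,-0.5,-0.5,1],[0,0,0,-0.7,-0.5,-0.5,1],[0,0,0,-0.7,-0.5,0,1],[0,0,0,-0.7,-0.5,0,1],[0,0,0,-0.7,-0.5,0,1],[0,0,0,-0.7,-0.5,0,1]],
  ],
)

```text
t: 0.9
tcp_pos: [381.0, 199.1, 331.2]
tool_rot: [0.202, 0.979, -0.0, 0.0]
force: [-0.4, 0.4, -0.5]
width: 85.3
gripper_force: 0.0
```

Emit:
jog_arm(
  series=[
    [[0,0,0,-0.7,-0.5,0,1],[0,0,0,-0.7,-0.5,0,1],[0,0,0,-0.7,-0.5,0,1],[0,0,0,-0.7,-0.4,0,1],[0,0,-0.8,0,0,0,1],[0,0,-0.8,0,0,0,1],[0,0,-0.9,0,0,0,1],[0,0,-0.9,0,0,0,1]],
  ],
)

```text
t: 1.7
tcp_pos: [471.4, 57.9, 330.9]
tool_rot: [0.024, 1.0, -0.0, -0.0]
force: [0.9, -0.1, -1.0]
width: 85.5
gripper_force: 0.0
```

Emit:
jog_arm(
  series=[
    [[0,0,0,0,0,0,1],[0,0,0,0,0,0,1],[0,0,0,0,0,0,1]],
  ],
)

```text
t: 2.0
tcp_pos: [471.4, 58.2, 331.2]
tool_rot: [0.026, 1.0, -0.0, -0.0]
force: [0.4, -1.2, 0.4]
width: 85.7
gripper_force: 0.0
```

```bash
python3 - <<'E'
from h import *
st();snap("wrist","w1",None,1.25)
E
```

```text
t2.00 tcp [471.4  58.2 331.2] q [ 0.026  1.    -0.    -0.   ] j [ 0.12  0.14  0.11  1.55 -0.    0.18] F [ 0.4 -1.2  0.4] w85.7 g0.0
```

View pics/w1.png

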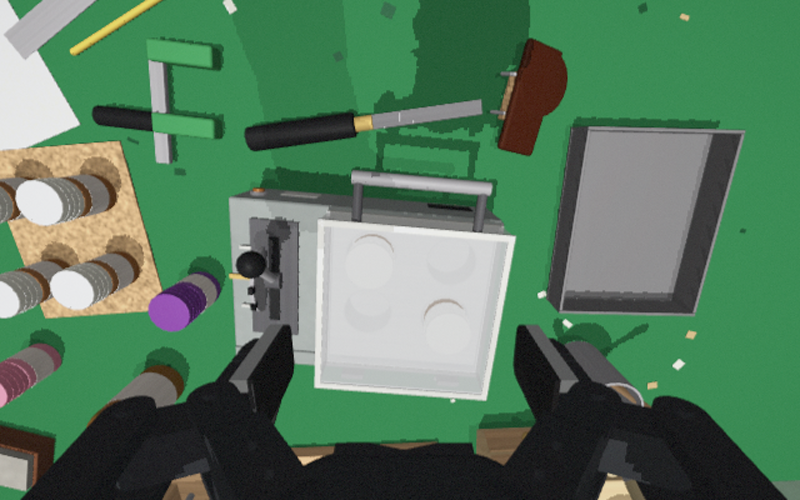

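Wrist picture: the bar runs (356,178)–(490,188) and the lid's corners are (319,222), (515,237), (487,399) and (315,387). Two old bottles are in the wells, at (372,255) front right and (447,318) back left. The knob is at (251,264).

```bash
cat >> h.py <<'E'
def wpose(c,pts,local,z):
    # fit planar pose: local (N,2) warmer coords, pts pixels
    W=np.array([px2w(c,u,v,zz)[:2] for (u,v),zz in zip(pts,z)]);L=np.array(local,float)
    a,b=W.mean(0),L.mean(0);l=(L-b)[:,0]+1j*(L-b)[:,1];w=(W-a)[:,0]+1j*(W-a)[:,1]
    th=np.angle((w*l.conj()).sum());R=np.array([[np.cos(th),-np.sin(th)],[np.sin(th),np.cos(th)]])
    p=a-R@b;return p,th,W-(L@R.T+p)
E
python3 - <<'E'
from h import *
c=cam("wrist")
f=lambda P:[(u/1.25,v/1.25) for u,v in P]
L=[(319,222),(515,237),(487,399),(315,387)]
loc=[(-85,-36.5),(-85,140.5),(90,140.5),(90,-36.5)]
print(wpose(c,f(L),loc,[138]*4))
B=[(356,178),(490,188)]
print([px2w(c,u,v,130).round(1) for u,v in f(B)])
C=[(230,197)]
print("case corner",px2w(c,*f(C)[0],88))
print("knob",px2w(c,*f([(251,264)])[0],153).round(1))
print("tub rim",[px2w(c,u,v,45)[:2].round(1).tolist() for u,v in f([(573,127),(744,131),(695,314),(556,311)])])
E
```

```text
(array([552.09882927,   8.68166096]), np.float64(-0.13469652569818785), array([[-0.0298175 , -0.72603594],
       [-0.54515638,  1.23166552],
       [ 0.48549786,  1.44858235],
       [ 0.08947602, -1.95421194]]))
[array([426.4,  19. , 130. ]), array([441.6, 138.8, 130. ])]
case corner [ 442.3954804  -115.99435715   88.        ]
knob [494.8 -78.4 153. ]
tub rim [[392.5, 245.4], [406.2, 429.4], [621.8, 414.6], [608.6, 241.6]]
```

Emit:
jog_arm(
  series=[
    [[0,0,0,0.76,0.36,0,0.45],[0,0,1,0,0,0,0.45],[0,0,1,0,0,0,0.45],[0,0,1,0,0,0,0.45],[0,0,1,0,0,0,0.45],[0,0,1,0,0,0,0.45],[0,0,1,0,0,0,0.45],[0,0,1,0,0,0,0.45]],
  ],
)

```text
t: 2.85
tcp_pos: [434.4, 78.1, 331.3]
tool_rot: [0.384, 0.923, -0.0, 0.0]
force: [0.0, 0.0, 0.9]
width: 38.3
gripper_force: 0.0
```

Emit:
jog_arm(
  series=[
    [[0,0,1,0,0,0,0.45],[0,0,1,0,0,0,0.45],[0,0,1,0,0,0,0.45],[0,0,1,0,0,0,0.45],[0,0,1,0,0,0,0.45],[0,0,1,0,0,0,0.45],[0,0,1,0,0,0,0.45],[0,0,1,0,0,0,0.45]],
  ],
)

```text
t: 3.65
tcp_pos: [434.4, 78.1, 331.3]
tool_rot: [0.727, 0.687, -0.0, 0.0]
force: [0.2, -0.4, -0.3]
width: 38.6
gripper_force: 0.0
```

Emit:
jog_arm(
  series=[
    [[0,0,0.7,0,0,0,0.45],[0,0,0,0,0,0.8,0.45],[0,0,0,0,0,0.8,0.45],[0,0,0,0,0,0.8,0.45],[0,0,0,0,0,0.4,0.45],[0,0,0,0,0,0,0.45]],
  ],
)

```text
t: 4.25
tcp_pos: [432.6, 77.8, 188.9]
tool_rot: [0.75, 0.662, -0.002, -0.001]
force: [-0.4, -0.5, 1.0]
width: 38.6
gripper_force: 0.0
```

```bash
python3 - <<'E'
from h import *
st();snap("wrist","w2",None,1.25)
E
```

```text
t4.25 tcp [432.6  77.8 188.9] q [ 0.75   0.662 -0.002 -0.001] j [ 0.18  0.12 -0.28  1.18 -0.    1.87] F [-0.4 -0.5  1. ] w38.6 g0.0
```

View pics/w2.png

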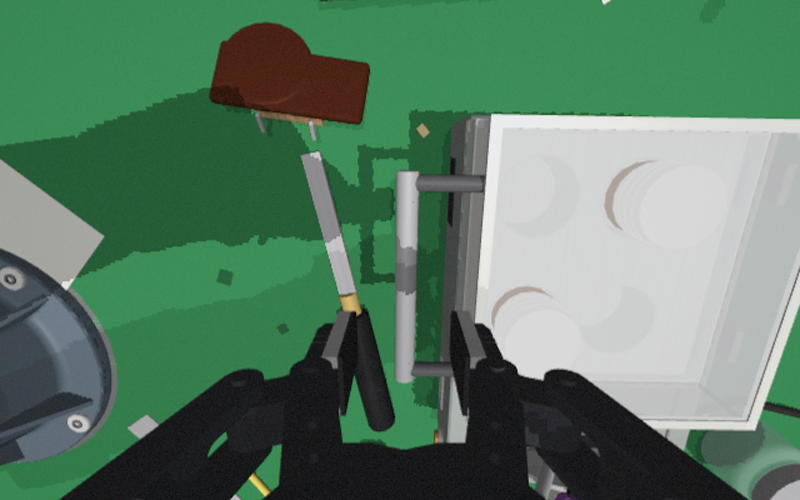

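The bar runs nearly vertical in the picture, from (408,171) to (404,382), and sits between the fingers.

```bash
python3 - <<'E'
from h import *
st();c=cam("wrist")
for u,v in [(408,171),(404,382)]: print(px2w(c,u/1.25,v/1.25,130).round(1))
L=[(490,115),(752,430)]
for u,v in L: print(px2w(c,u/1.25,v/1.25,138).round(1))
E
```

```text
t4.30 tcp [433.7  78.  190.8] q [ 0.75   0.662 -0.001 -0.001] j [ 0.18  0.11 -0.27  1.18 -0.    1.87] F [ 0.1 -0.   1. ] w38.7 g0.0
[443.5 137.8 130. ]
[425.4   9.4 130. ]
[486.2 159.9 138. ]
[639.2 -46.9 138. ]
```

Emit:
jog_arm(
  series=[
    [[0,0,0,0,0,0.5,0.45],[0,0,0,0,0,0.5,0.45],[0,0,0,0,0,0.5,0.45],[0,0,0,0,0,0.06,0.45],[0,0,0,0,0,0,0.45]],
  ],
)

```text
t: 4.8
tcp_pos: [435.1, 78.2, 114.4]
tool_rot: [0.75, 0.662, 0.0, 0.0]
force: [-0.1, 0.3, -0.5]
width: 38.4
gripper_force: 0.0
```

Emit:
jog_arm(
  series=[
    [[0,0,0,0,0,0,0],[0,0,0,0,0,0,0],[0,0,0,0,0,0,0],[0,0,0,0,0,0,0],[0,0,0,0,0,0,0]],
  ],
  newtons=40,
)

```text
t: 5.3
tcp_pos: [433.6, 78.4, 114.6]
tool_rot: [0.75, 0.662, 0.0, -0.001]
force: [-7.2, 1.9, 8.7]
width: 10.4
gripper_force: 39.0
```

```bash
python3 - <<'E'
from h import *
st()
# lid arc: tool-down, y_t = warmer x
r=np.hypot(215,40);a0=np.arctan2(40,215)
P=lambda a:np.array([-r*np.cos(a0+a),r*np.sin(a0+a)])
A=np.linspace(0,1.4,17);p=np.array([P(a) for a in A]);d=np.diff(p,axis=0)/50
print(np.c_[A[1:],d[:,0],-d[:,1]].round(2).tolist())
print(p[-1]-p[0])
E
```

```text
t5.30 tcp [433.6  78.4 114.6] q [ 0.75   0.662  0.    -0.001] j [ 0.18  0.17 -0.42  0.98  0.    1.87] F [-7.2  1.9  8.7] w10.4 g39.0
[[0.09, 0.09, -0.37], [0.18, 0.12, -0.36], [0.26, 0.15, -0.35], [0.35, 0.18, -0.34], [0.44, 0.21, -0.32], [0.52, 0.24, -0.3], [0.61, 0.26, -0.28], [0.7, 0.28, -0.26], [0.79, 0.31, -0.23], [0.88, 0.33, -0.2], [0.96, 0.34, -0.17], [1.05, 0.36, -0.14], [1.14, 0.37, -0.11], [1.22, 0.37, -0.08], [1.31, 0.38, -0.05], [1.4, 0.38, -0.01]]
[217.87505348 178.67037766]
```

Emit:
jog_arm(
  series=[
    [[0,0,0,0,0.09,-0.37,0],[0,0,0,0,0.12,-0.36,0],[0,0,0,0,0.15,-0.35,0],[0,0,0,0,0.18,-0.34,0],[0,0,0,0,0.21,-0.32,0],[0,0,0,0,0.24,-0.3,0],[0,0,0,0,0.26,-0.28,0],[0,0,0,0,0.28,-0.26,0]],
  ],
)

```text
t: 6.1
tcp_pos: [505.7, 68.3, 244.2]
tool_rot: [0.75, 0.662, -0.003, -0.002]
force: [-21.4, -1.6, 18.0]
width: 10.5
gripper_force: 39.5
```

Emit:
jog_arm(
  series=[
    [[0,0,0,0,0,0,0]],
  ],
)

```text
t: 6.2
tcp_pos: [508.3, 68.1, 245.9]
tool_rot: [0.75, 0.662, -0.001, -0.001]
force: [-21.4, -1.7, 23.6]
width: 10.3
gripper_force: 41.0
```

Emit:
jog_arm(
  series=[
    [[0,0,0,0,0.27,-0.27,0],[0,0,0,0,0.29,-0.24,0],[0,0,0,0,0.31,-0.21,0],[0,0,0,0,0.36,-0.16,0]],
  ],
)

```text
t: 6.6
tcp_pos: [571.5, 59.2, 285.1]
tool_rot: [0.75, 0.661, -0.002, 0.0]
force: [2.9, -7.7, -19.0]
width: 10.1
gripper_force: 40.2
```

Emit:
jog_arm(
  series=[
    [[0,0,0,0,0.37,-0.07,0],[0,0,0,0,0.37,-0.06,0],[0,0,0,0,0.38,-0.04,0],[0,0,0,0,0.36,0,0],[0,0,0,0,0.1,0,0],[0,0,0,0,0,0,0]],
  ],
)

```text
t: 7.2
tcp_pos: [650.7, 48.6, 296.9]
tool_rot: [0.75, 0.661, -0.0, 0.002]
force: [-2.4, -10.4, 7.6]
width: 10.3
gripper_force: 44.3
```

Emit:
jog_arm(
  series=[
    [[0,0,0,0,0.15,0.01,0],[0,0,0,0,0.15,0.02,0],[0,0,0,0,0.15,0.02,0],[0,0,0,0,0,0,0]],
  ],
)

```text
t: 7.6
tcp_pos: [673.2, 45.5, 294.5]
tool_rot: [0.75, 0.661, -0.0, 0.003]
force: [0.4, -12.4, 6.4]
width: 10.1
gripper_force: 45.1
```

Emit:
jog_arm(
  series=[
    [[0,0,0,0,0,0,0.45],[0,0,0,0,0,0,0.45],[0,0,0,0,0,0,0.45],[0,0,0,0,0,-0.3,0.45],[0,0,0,0,0,-0.6,0.45],[0,0,0,0,0,-0.6,0.45],[0,0,0,0,-0.8,-0.3,0.45],[0,0,0,0,-0.9,0,0.45]],
  ],
)

```text
t: 8.4
tcp_pos: [589.3, 59.5, 382.7]
tool_rot: [0.75, 0.662, 0.001, 0.001]
force: [0.8, -0.2, 0.7]
width: 38.4
gripper_force: 0.0
```

Emit:
jog_arm(
  series=[
    [[0,0,0,0,-0.9,0,1],[0,0,0,0,-0.9,0,1],[0,0,-1,0,0,0,1],[0,0,-1,0,0,0,1],[0,0,-1,0,0,0,1],[0,0,-1,0,0,0,1],[0,0,-1,0,0,0,1],[0,0,-1,0,0,0,1]],
  ],
)

```text
t: 9.2
tcp_pos: [498.2, 70.4, 382.6]
tool_rot: [0.506, 0.862, 0.0, 0.0]
force: [-0.0, -0.1, -0.4]
width: 85.8
gripper_force: 0.0
```

Emit:
jog_arm(
  series=[
    [[0,0,-1,0,0,0,1],[0,0,-1,0,0,0,1],[0,0,-1,0,0,0,1],[0,0,-1,0,0,0,1],[0,0,-1,0,0,0,1],[0,0,-1,0,0,0,1],[0,0,-1,0,0,0,1],[0,0,-1,0,0,0,1]],
  ],
)

```text
t: 10.0
tcp_pos: [498.2, 70.4, 382.5]
tool_rot: [0.112, 0.994, 0.0, 0.0]
force: [-0.3, 1.5, -0.8]
width: 85.4
gripper_force: 0.0
```

Emit:
jog_arm(
  series=[
    [[0,0,-1,0,0,0,1],[0,0,0,0,0,0,1],[0,0,0,0,0,0,1]],
  ],
)

```text
t: 10.3
tcp_pos: [498.3, 70.3, 382.4]
tool_rot: [0.063, 0.998, 0.0, 0.0]
force: [-1.0, 0.7, 0.3]
width: 85.5
gripper_force: 0.0
```

```bash
python3 - <<'E'
from h import *
st();snap("wrist","w3",None,1.25)
E
```

```text
t10.30 tcp [498.3  70.3 382.4] q [0.063 0.998 0.    0.   ] j [0.14 0.2  0.32 1.69 0.   0.27] F [-1.   0.7  0.3] w85.5 g0.0
```

View pics/w3.png

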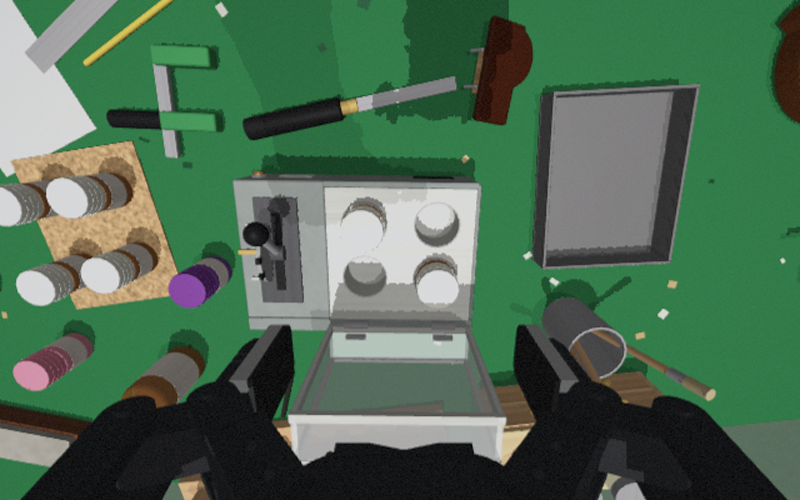

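The lid stands open. Old bottles are at (362,228) front right and (437,282) back left, and the empty wells are at (437,222) and (364,275).

```bash
python3 - <<'E'
from h import *
snap("wrist","w4",(180,130,390,270),3.8)
E
```

```text
(no output)
```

View pics/w4.png

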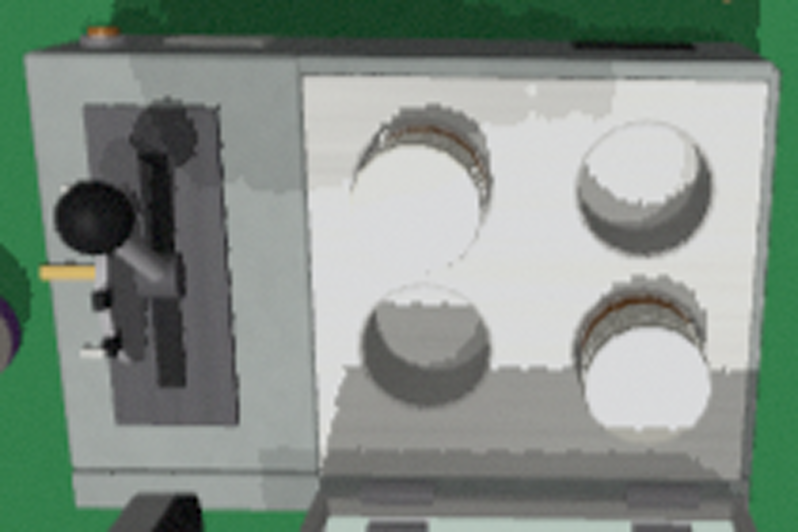

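```bash
python3 - <<'E'
from h import *
c=cam("wrist");g=lambda u,v:(180+u/3.8,130+v/3.8)
pts=[g(645,188),g(426,346),g(27,55),g(778,65)]
loc=[(-40,95),(26,9),(-90,-142.5),(-90,142.5)]
for k in ([0,1],[0,1,2,3],[2,3]):
    p,th,r=wpose(c,[pts[i] for i in k],[loc[i] for i in k],[88]*4);print(p.round(1),th.round(4),r.round(1).tolist())
    R=np.array([[np.cos(th),-np.sin(th)],[np.sin(th),np.cos(th)]])
    for l in [(-40,9),(-40,95),(26,9),(26,95),(-125,52)]: print(l,(R@l+p).round(1))
print("cap",px2w(c,*g(416,213),124),px2w(c,*g(647,380),124))
print("tub",[px2w(c,u/1.25,v/1.25,45)[:2].round(1).tolist() for u,v in [(543,91),(698,86),(669,262),(536,268)]])
print("caps",[px2w(c,u/1.25,v/1.25,83)[:2].round(1).tolist() for u,v in [(10,204),(72,198),(40,285),(103,272)]])
print("purple",px2w(c,190/1.25,285/1.25,80)[:2])
E
```

```text
[549.6   8.6] -0.1372 [[-0.0, 0.0], [0.0, -0.0]]
(-40, 9) [511.2  23. ]
(-40, 95) [523.  108.2]
(26, 9) [576.6  14. ]
(26, 95) [588.4  99.2]
(-125, 52) [432.9  77.2]
[550.7   9.6] -0.1405 [[-1.5, -1.0], [-1.1, -0.9], [1.7, 2.8], [0.9, -0.9]]
(-40, 9) [512.4  24.1]
(-40, 95) [524.4 109.2]
(26, 9) [577.7  14.8]
(26, 95) [589.8 100. ]
(-125, 52) [434.3  78.6]
[552.   10.6] -0.1393 [[0.3, 1.9], [-0.3, -1.9]]
(-40, 9) [513.7  25.1]
(-40, 95) [525.6 110.3]
(26, 9) [579.   15.9]
(26, 95) [591.  101.1]
(-125, 52) [435.5  79.5]
cap [513.56219151  23.7289118  124.        ] [587.81147413  99.35180731 124.        ]
tub [[390.2, 249.4], [407.5, 428.6], [622.6, 412.4], [608.8, 236.3]]
caps [[437.0, -385.4], [439.4, -310.7], [538.6, -391.9], [531.9, -307.6]]
purple [ 563.13971012 -207.81847431]
```

```bash
cat >> h.py <<'E'
def go(x,y,z,o=None):
    o=o or env.get_obs();R=Ro.from_quat(o["tool_rot"]).as_matrix();d=R.T@(np.array([x,y,z])-o["tcp_pos"])/50
    print("to",x,y,z,"units",d.round(2),"rows",np.ceil(np.linalg.norm(d[:2])/.9))
    return {"tool_rot":o["tool_rot"],"tcp_pos":np.array([x,y,z],float)}
def chain(*P):
    o=None
    for p in P:o=go(*p,o)
E
python3 - <<'E'
from h import *
chain((512.5,23.5,93),(512.5,23.5,233),(470,335,233),(470,335,55),(470,335,213),(588.5,99.3,213),(588.5,99.3,93),(588.5,99.3,213),(545,335,213))
E
```

```text
to 512.5 23.5 93 units [-0.4  -0.89  5.79] rows 2.0
to 512.5 23.5 233 units [-0.   0.  -2.8] rows 1.0
to 470 335 233 units [ 1.63  6.07 -0.  ] rows 7.0
to 470 335 55 units [ 0.   -0.    3.56] rows 1.0
to 470 335 213 units [-0.    0.   -3.16] rows 1.0
to 588.5 99.3 213 units [-2.94 -4.38  0.  ] rows 6.0
to 588.5 99.3 93 units [ 0.  -0.   2.4] rows 1.0
to 588.5 99.3 213 units [-0.   0.  -2.4] rows 1.0
to 545 335 213 units [ 1.46  4.57 -0.  ] rows 6.0
```

Emit:
jog_arm(
  series=[
    [[0,0,0,-0.4,-0.89,0,1],[0,0,0,0,0,0.9,1],[0,0,0,0,0,0.9,1],[0,0,0,0,0,0.9,1],[0,0,0,0,0,0.9,1],[0,0,0,0,0,0.9,1],[0,0,0,0,0,0.3,1],[0,0,0,0,0,0,1]],
  ],
)

```text
t: 11.2
tcp_pos: [511.0, 23.4, 140.0]
tool_rot: [0.063, 0.998, -0.0, -0.002]
force: [-0.1, 0.4, 0.4]
width: 85.4
gripper_force: 0.0
```

Emit:
jog_arm(
  series=[
    [[0,0,0,0,0,0.5,1],[0,0,0,0,0,0.47,1],[0,0,0,0,0,0,1],[0,0,0,0,0,0,0],[0,0,0,0,0,0,0],[0,0,0,0,0,0,0],[0,0,0,0,0,0,0],[0,0,0,0,0,0,0]],
  ],
  newtons=60,
)

```text
t: 12.0
tcp_pos: [514.0, 23.4, 95.6]
tool_rot: [0.062, 0.998, 0.0, 0.002]
force: [-1.1, -0.5, 6.5]
width: 46.4
gripper_force: 60.6
```

Emit:
jog_arm(
  series=[
    [[0,0,0,0,0,-0.2,0],[0,0,0,0,0,-0.4,0],[0,0,0,0,0,-0.5,0],[0,0,0,0,0,-0.7,0],[0,0,0,0,0,-0.5,0],[0,0,0,0,0,0,0]],
  ],
)

```text
t: 12.6
tcp_pos: [514.6, 23.6, 213.3]
tool_rot: [0.062, 0.998, 0.0, 0.003]
force: [0.4, -0.1, -0.8]
width: 46.3
gripper_force: 61.7
```

Emit:
jog_arm(
  series=[
    [[0,0,0,0.15,0.5,0,0],[0,0,0,0.28,0.9,0,0],[0,0,0,0.28,0.9,0,0],[0,0,0,0.28,0.9,0,0],[0,0,0,0.28,0.9,0,0],[0,0,0,0.28,0.9,0,0],[0,0,0,0.2,0.7,0,0],[0,0,0,0.1,0.33,0,0]],
  ],
)

```text
t: 13.4
tcp_pos: [457.2, 336.8, 208.2]
tool_rot: [0.061, 0.998, -0.0, -0.0]
force: [0.2, -0.3, -1.5]
width: 46.5
gripper_force: 61.9
```

Emit:
jog_arm(
  series=[
    [[0,0,0,0,0,0.5,0],[0,0,0,0,0,0.8,0],[0,0,0,0,0,0.8,0],[0,0,0,0,0,0.5,0],[0,0,0,0,0,0.3,0],[0,0,0,0,0,0.12,0],[0,0,0,0,0,0.08,0],[0,0,0,0,0,0,0]],
  ],
)

```text
t: 14.2
tcp_pos: [458.4, 333.2, 55.7]
tool_rot: [0.062, 0.998, -0.0, 0.0]
force: [-4.3, -4.5, 12.0]
width: 46.3
gripper_force: 63.4
```

Emit:
jog_arm(
  series=[
    [[0,0,0,0,0,0,1],[0,0,0,0,0,0,1],[0,0,0,0,0,0,1],[0,0,0,0,0,-0.3,1],[0,0,0,0,0,-0.8,1],[0,0,0,0,0,-1,1],[0,0,0,0,0,-1,1],[0,0,0,0,0,0,1]],
  ],
)

```text
t: 15.0
tcp_pos: [460.8, 335.9, 215.8]
tool_rot: [0.062, 0.998, 0.003, 0.004]
force: [-0.0, 0.1, 1.2]
width: 85.4
gripper_force: 0.0
```

```bash
python3 - <<'E'
from h import *
st();chain((588.5,99.3,213),(588.5,99.3,94.5))
E
```

```text
t15.00 tcp [460.8 335.9 215.8] q [0.062 0.998 0.003 0.004] j [ 0.63  0.31  0.05  1.3  -0.    0.75] F [-0.   0.1  1.2] w85.4 g0.0
to 588.5 99.3 213 units [-3.12 -4.38  0.05] rows 6.0
to 588.5 99.3 94.5 units [ 0.02 -0.02  2.37] rows 1.0
```

Emit:
jog_arm(
  series=[
    [[0,0,0,-0.3,-0.4,0,1],[0,0,0,-0.5,-0.7,0,1],[0,0,0,-0.5,-0.7,0,1],[0,0,0,-0.5,-0.7,0,1],[0,0,0,-0.5,-0.7,0,1],[0,0,0,-0.5,-0.7,0,1],[0,0,0,-0.3,-0.46,0,1],[0,0,0,0,0,0.5,1]],
  ],
)

```text
t: 15.8
tcp_pos: [588.4, 95.5, 185.7]
tool_rot: [0.064, 0.998, 0.0, 0.003]
force: [0.9, 0.5, 0.1]
width: 85.3
gripper_force: 0.0
```

Emit:
jog_arm(
  series=[
    [[0,0,0,0,0,0.5,1],[0,0,0,0,0,0,1],[0,0,0,0,0,0,1]],
  ],
)

```text
t: 16.1
tcp_pos: [584.9, 98.5, 158.9]
tool_rot: [0.062, 0.998, -0.0, -0.001]
force: [-1.0, 0.1, 0.5]
width: 85.3
gripper_force: 0.0
```

Emit:
jog_arm(
  series=[
    [[0,0,0,-0.06,0.02,0.4,1],[0,0,0,0,0,0.6,1],[0,0,0,0,0,0.29,1],[0,0,0,0,0,0,1],[0,0,0,0,0,0,0],[0,0,0,0,0,0,0],[0,0,0,0,0,0,0],[0,0,0,0,0,0,0]],
  ],
)

```text
t: 16.9
tcp_pos: [589.2, 99.3, 96.1]
tool_rot: [0.062, 0.998, 0.0, 0.001]
force: [-0.7, -1.0, 6.7]
width: 46.8
gripper_force: 60.8
```

Emit:
jog_arm(
  series=[
    [[0,0,0,0,0,0,0],[0,0,0,0,0,-0.2,0],[0,0,0,0,0,-0.4,0],[0,0,0,0,0,-0.5,0],[0,0,0,0,0,-0.7,0],[0,0,0,0,0,-0.5,0],[0,0,0,0,0,0,0]],
  ],
)

```text
t: 17.6
tcp_pos: [590.0, 99.5, 214.0]
tool_rot: [0.062, 0.998, 0.001, 0.003]
force: [-0.3, 0.1, -1.9]
width: 46.9
gripper_force: 44.8
```

```bash
python3 - <<'E'
from h import *
st();chain((550,332,213))
E
```

```text
t17.60 tcp [590.   99.5 214. ] q [0.062 0.998 0.001 0.003] j [ 0.17  0.37  0.12  1.32 -0.    0.29] F [-0.3  0.1 -1.9] w46.9 g44.8
to 550 332 213 units [1.37 4.52 0.02] rows 6.0
```

Emit:
jog_arm(
  series=[
    [[0,0,0,0.15,0.45,0,0],[0,0,0,0.24,0.8,0,0],[0,0,0,0.24,0.8,0,0],[0,0,0,0.24,0.8,0,0],[0,0,0,0.24,0.8,0,0],[0,0,0,0.2,0.6,0,0],[0,0,0,0.07,0.27,0,0],[0,0,0,0,0,0,0]],
  ],
)

```text
t: 18.4
tcp_pos: [547.0, 333.5, 208.5]
tool_rot: [0.061, 0.998, -0.0, -0.0]
force: [1.0, -0.5, -1.5]
width: 46.1
gripper_force: 64.0
```

Emit:
jog_arm(
  series=[
    [[0,0,0,0,0,0.5,0],[0,0,0,0,0,0.8,0],[0,0,0,0,0,0.8,0],[0,0,0,0,0,0.5,0],[0,0,0,0,0,0.3,0],[0,0,0,0,0,0.12,0],[0,0,0,0,0,0.08,0],[0,0,0,0,0,0,0]],
  ],
)

```text
t: 19.2
tcp_pos: [548.3, 330.5, 56.3]
tool_rot: [0.063, 0.998, -0.0, 0.001]
force: [-2.5, -4.1, 6.6]
width: 46.1
gripper_force: 65.3
```

Emit:
jog_arm(
  series=[
    [[0,0,0,0,0,0,1],[0,0,0,0,0,0,1],[0,0,0,0,0,0,1],[0,0,0,0,0,-0.3,1],[0,0,0,0,0,-0.8,1],[0,0,0,0,0,-1,1],[0,0,0,0,0,-1,1],[0,0,0,0,0,0,1]],
  ],
)

```text
t: 20.0
tcp_pos: [550.3, 333.5, 217.0]
tool_rot: [0.062, 0.998, 0.003, 0.005]
force: [0.8, -1.2, 1.0]
width: 85.2
gripper_force: 0.0
```

```bash
python3 - <<'E'
from h import *
st();chain((480,-320,330))
E
```

```text
t20.00 tcp [550.3 333.5 217. ] q [0.062 0.998 0.003 0.005] j [ 0.54  0.44  0.25  1.37 -0.    0.67] F [ 0.8 -1.2  1. ] w85.2 g0.0
to 480 -320 330 units [ -0.24 -13.13  -2.35] rows 15.0
```

Emit:
jog_arm(
  series=[
    [[0,0,0,0,-0.4,-0.4,1],[0,0,0,0,-0.8,-0.4,1],[0,0,0,0,-0.8,-0.4,1],[0,0,0,0,-0.8,-0.4,1],[0,0,0,0,-0.8,-0.4,1],[0,0,0,0,-0.8,-0.35,1],[0,0,0,0,-0.9,0,1],[0,0,0,0,-0.9,0,1]],
  ],
)

```text
t: 20.8
tcp_pos: [509.2, 22.8, 327.3]
tool_rot: [0.062, 0.998, -0.0, 0.001]
force: [0.2, -0.6, -0.3]
width: 85.2
gripper_force: 0.0
```

Emit:
jog_arm(
  series=[
    [[0,0,0,0,-0.9,0,1],[0,0,0,-0.1,-0.9,0,1],[0,0,0,-0.1,-0.9,0,1],[0,0,0,0,-0.9,0,1],[0,0,0,0,-0.9,0,1],[0,0,0,0,-0.9,0,1],[0,0,0,0,-0.9,0,1],[0,0,0,0,-0.6,0,1]],
  ],
)

```text
t: 21.6
tcp_pos: [475.8, -322.0, 326.4]
tool_rot: [0.063, 0.998, -0.0, -0.0]
force: [0.8, -0.4, 0.3]
width: 85.6
gripper_force: 0.0
```

Emit:
jog_arm(
  series=[
    [[0,0,0,0,0,0,1],[0,0,0,0,0,0,1]],
  ],
)

```text
t: 21.8
tcp_pos: [476.3, -319.8, 326.3]
tool_rot: [0.063, 0.998, 0.0, -0.0]
force: [-0.5, -0.5, 0.3]
width: 85.6
gripper_force: 0.0
```

```bash
python3 - <<'E'
from h import *
st();snap("wrist","w5",None,1.25)
E
```

```text
t21.80 tcp [ 476.3 -319.8  326.3] q [ 0.063  0.998  0.    -0.   ] j [-0.59  0.32  0.34  1.59  0.   -0.47] F [-0.5 -0.5  0.3] w85.6 g0.0
```

View pics/w5.png

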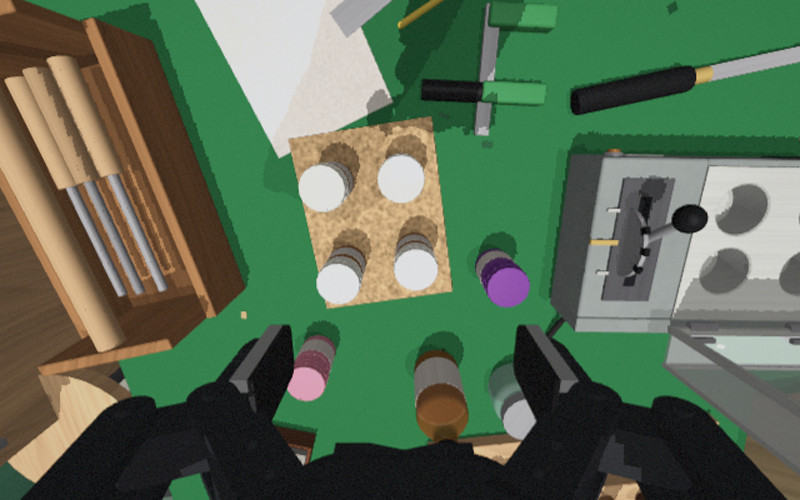

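The mat holds four white caps: (322,188), (401,179), (339,282) and (415,270). The decoys are purple (505,285) and pink (308,380). This close view confirms the choice of fresh bottles.

```bash
python3 - <<'E'
from h import *
c=cam("wrist")
for n,z,P in (("F",83,[(322,188),(401,179),(339,282),(415,270)]),("purple",80,[(505,285)]),("pink",80,[(308,380)]),("varn",165,[(443,412)])):
  for u,v in P: print(n,px2w(c,u/1.25,v/1.25,z)[:2].round(1))
chain((531,-296,300),(531,-296,54.5),(531,-296,213))
E
```

```text
F [ 437.5 -396. ]
F [ 438.6 -315.6]
F [ 539.8 -396.6]
F [ 536.4 -312.8]
purple [ 567.1 -216.4]
pink [ 659.8 -455.8]
varn [ 655.  -301.9]
to 531 -296 300 units [-1.03  0.59  0.53] rows 2.0
to 531 -296 54.5 units [-0.   -0.    4.91] rows 1.0
to 531 -296 213 units [ 0.    0.   -3.17] rows 1.0
```

Emit:
jog_arm(
  series=[
    [[0,0,0,-0.5,0.1,0.3,0.8],[0,0,0,-0.67,0.19,0.6,0.8],[0,0,0,0,0,0.9,0.8],[0,0,0,0,0,0.9,0.8],[0,0,0,0,0,0.8,0.8],[0,0,0,0,0,0.3,0.8],[0,0,0,0,0,0,0.8],[0,0,0,0,0,0,0.8]],
  ],
)

```text
t: 22.65
tcp_pos: [537.0, -311.2, 137.8]
tool_rot: [0.061, 0.998, -0.0, 0.0]
force: [0.4, 0.4, 1.6]
width: 68.1
gripper_force: 0.0
```

```bash
python3 - <<'E'
from h import *
st();chain((536.4,-312.8,54.5));snap("wrist","w6",(100,80,540,400),1.6)
E
```

```text
t22.65 tcp [ 537.  -311.2  137.8] q [ 0.061  0.998 -0.     0.   ] j [-0.53  0.44  0.05  1.18  0.   -0.4 ] F [0.4 0.4 1.6] w68.1 g0.0
to 536.4 -312.8 54.5 units [ 0.01 -0.03  1.67] rows 1.0
```

View pics/w6.png

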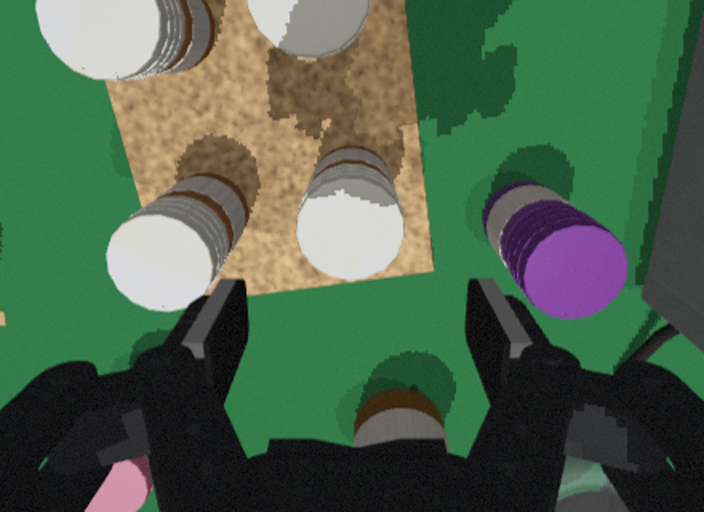

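The target cap is at (350,227) in the crop, midway between the fingers. The neighbouring cap is at (161,262).

```bash
python3 - <<'E'
from h import *
c=cam("wrist");g=lambda u,v:(100+u/1.6,80+v/1.6)
for u,v in [(350,227),(161,262),(98,16),(309,-3)]: print(px2w(c,*g(u,v),83)[:2].round(1))
print(proj(c,(536.4,-312.8,83)))
E
```

```text
[ 535.1 -313.4]
[ 541.2 -399.3]
[ 437.7 -398.5]
[ 441.  -317.1]
[319.86791015 223.56876417]
```

Emit:
jog_arm(
  series=[
    [[0,0,0,0.02,-0.03,0.6,0.8],[0,0,0,0,0,0.7,0.8],[0,0,0,0,0,0.37,0.8],[0,0,0,0,0,0,0.8],[0,0,0,0,0,0,0],[0,0,0,0,0,0,0],[0,0,0,0,0,0,0],[0,0,0,0,0,0,0]],
  ],
)

```text
t: 23.5
tcp_pos: [536.8, -314.2, 55.8]
tool_rot: [0.062, 0.998, -0.001, 0.002]
force: [0.2, -1.0, 7.8]
width: 46.4
gripper_force: 62.4
```

Emit:
jog_arm(
  series=[
    [[0,0,0,0,0,-0.2,0],[0,0,0,0,0,-0.6,0],[0,0,0,0,0,-0.9,0],[0,0,0,0,0,-0.9,0],[0,0,0,0,0,-0.8,0],[0,0,0,0,0,-0.3,0],[0,0,0,0,0,0,0],[0,0,0,0,0,0,0]],
  ],
)

```text
t: 24.3
tcp_pos: [535.0, -313.3, 238.2]
tool_rot: [0.062, 0.998, -0.0, -0.0]
force: [0.1, 1.1, -2.9]
width: 46.5
gripper_force: 62.0
```

```bash
python3 - <<'E'
from h import *
st();chain((577.5,14.5,240),(577.5,14.5,110),(577.5,14.5,96),(577.5,14.5,200))
c=snap("wrist","w7",(100,80,540,400),1.6)
E
```

```text
t24.30 tcp [ 535.  -313.3  238.2] q [ 0.062  0.998 -0.    -0.   ] j [-0.53  0.4   0.25  1.41 -0.   -0.41] F [ 0.1  1.1 -2.9] w46.5 g62.0
to 577.5 14.5 240 units [-0.03  6.61 -0.04] rows 8.0
to 577.5 14.5 110 units [-0.   0.   2.6] rows 1.0
to 577.5 14.5 96 units [-0.    0.    0.28] rows 1.0
to 577.5 14.5 200 units [ 0.   -0.   -2.08] rows 1.0
```

Emit:
jog_arm(
  series=[
    [[0,0,0,0,0.5,0,0],[0,0,0,0,0.95,0,0],[0,0,0,0,0.95,0,0],[0,0,0,0,0.95,0,0],[0,0,0,0,0.95,0,0],[0,0,0,0,0.95,0,0],[0,0,0,0,0.9,0,0],[0,0,0,0,0.46,0,0]],
  ],
)

```text
t: 25.15
tcp_pos: [575.4, 17.9, 236.5]
tool_rot: [0.061, 0.998, 0.0, -0.002]
force: [0.1, -0.3, -1.9]
width: 46.1
gripper_force: 62.4
```

Emit:
jog_arm(
  series=[
    [[0,0,0,0,0,0.4,0],[0,0,0,0,0,0.8,0],[0,0,0,0,0,0.6,0],[0,0,0,0,0,0,0],[0,0,0,0,0,0,0]],
  ],
)

```text
t: 25.65
tcp_pos: [575.4, 14.5, 147.8]
tool_rot: [0.062, 0.998, -0.0, -0.001]
force: [-0.4, -0.6, -1.8]
width: 46.6
gripper_force: 62.3
```

```bash
python3 - <<'E'
from h import *
st();chain((577.2,14.3,146))
E
```

```text
t25.65 tcp [575.4  14.5 147.8] q [ 0.062  0.998 -0.    -0.001] j [ 0.03  0.36 -0.05  1.16 -0.    0.15] F [-0.4 -0.6 -1.8] w46.6 g62.3
to 577.2 14.3 146 units [-0.04  0.    0.04] rows 1.0
```

Emit:
jog_arm(
  series=[
    [[0,0,0,-0.05,0,0.05,0],[0,0,0,0,0,0.2,0],[0,0,0,0,0,0.2,0],[0,0,0,0,0,0.1,0]],
  ],
)

```text
t: 26.05
tcp_pos: [580.7, 13.1, 124.0]
tool_rot: [0.062, 0.998, -0.001, 0.003]
force: [-0.5, -3.1, -1.2]
width: 46.4
gripper_force: 78.2
```

Emit:
jog_arm(
  series=[
    [[0,0,0,0,0,0.2,0],[0,0,0,0,0,0.2,0],[0,0,0,0,0,0.1,0],[0,0,0,0,0,0,0]],
  ],
)

```text
t: 26.45
tcp_pos: [578.9, 13.3, 94.2]
tool_rot: [0.062, 0.998, -0.001, -0.0]
force: [2.9, -6.2, -4.6]
width: 45.9
gripper_force: 78.1
```

Emit:
jog_arm(
  series=[
    [[0,0,0,0,0,0,0.8],[0,0,0,0,0,0,0.8],[0,0,0,0,0,0,0.8],[0,0,0,0,0,-0.3,0.8],[0,0,0,0,0,-0.8,0.8],[0,0,0,0,0,-0.9,0.8],[0,0,0,0,0,-0.9,0.8],[0,0,0,0,0,0,0.8]],
  ],
)

```text
t: 27.25
tcp_pos: [581.2, 14.6, 247.2]
tool_rot: [0.062, 0.998, 0.001, 0.005]
force: [0.5, 0.3, -0.4]
width: 68.1
gripper_force: 0.0
```

```bash
python3 - <<'E'
from h import *
st();chain((440,-316.5,240),(440,-316.5,54.5))
snap("scene","s2",(150,130,430,300),2.8)
E
```

```text
t27.25 tcp [581.2  14.6 247.2] q [0.062 0.998 0.001 0.005] j [0.02 0.32 0.15 1.38 0.   0.15] F [ 0.5  0.3 -0.4] w68.1 g0.0
to 440 -316.5 240 units [ 1.99 -6.92  0.11] rows 8.0
to 440 -316.5 54.5 units [ 0.04 -0.01  3.71] rows 1.0
```

View pics/s2.png

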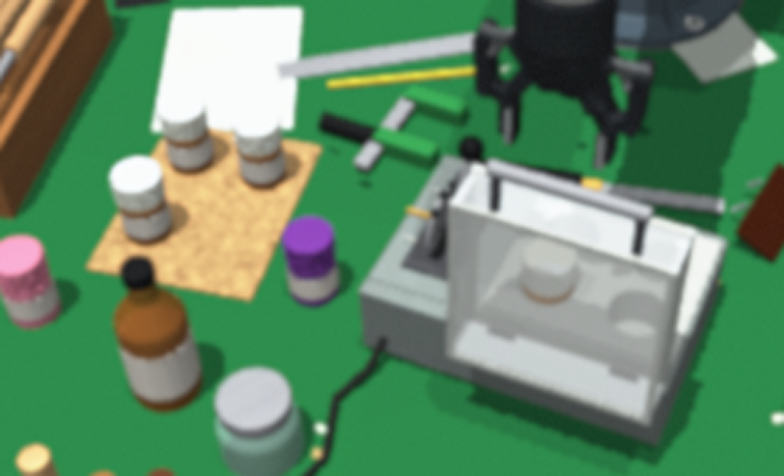

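The fresh bottle is seated in the back-right well at (548,268), and three remain on the mat at (185,115), (260,140) and (138,185).

```bash
cat >> h.py <<'E'
def capfit(xy,z=83,rng=30):
    c=cam("wrist",env.get_obs());im=env.capture("wrist").astype(float).min(2)
    K,R,t=c;a=np.linspace(0,2*np.pi,24,endpoint=False);ring=np.c_[np.cos(a),np.sin(a)]
    def S(x,y,r):
        P=np.c_[x+r*ring[:,0],y+r*ring[:,1],np.full(24,z)];q=(R@P.T).T+t;q=(K@q.T).T;q=q[:,:2]/q[:,2:]
        return cv2.remap(im.astype(np.float32),q[None,:,0].astype(np.float32),q[None,:,1].astype(np.float32),cv2.INTER_LINEAR)[0]
    best=(-1e9,)
    for st_ in (4,1):
        x0,y0=xy if st_==4 else best[1:];n=rng if st_==4 else 5
        for x in np.arange(x0-n,x0+n+.1,st_):
            for y in np.arange(y0-n,y0+n+.1,st_):
                s=np.mean([S(x,y,r).mean() for r in (8,15,21)])-np.mean([S(x,y,r).clip(0,200).mean() for r in (26,29)])
                if s>best[0]:best=(s,x,y)
    print("capfit",xy,np.round(best,1));return best
E
```

Emit:
jog_arm(
  series=[
    [[0,0,0,0.15,-0.5,0,0.8],[0,0,0,0.27,-0.93,0,0.8],[0,0,0,0.27,-0.93,0,0.8],[0,0,0,0.27,-0.93,0,0.8],[0,0,0,0.27,-0.93,0,0.8],[0,0,0,0.27,-0.93,0,0.8],[0,0,0,0.27,-0.93,0,0.8],[0,0,0,0.22,-0.85,0,0.8]],
  ],
)

```text
t: 28.1
tcp_pos: [435.4, -318.7, 239.8]
tool_rot: [0.062, 0.998, 0.0, -0.001]
force: [1.0, 0.1, 0.3]
width: 68.7
gripper_force: 0.0
```

Emit:
jog_arm(
  series=[
    [[0,0,0,0,0,0,0.8],[0,0,0,0,0,0,0.8]],
  ],
)

```text
t: 28.3
tcp_pos: [436.2, -317.7, 239.7]
tool_rot: [0.063, 0.998, 0.001, -0.001]
force: [0.4, 0.5, 0.0]
width: 68.1
gripper_force: 0.0
```

```bash
python3 - <<'E'
from h import *
st()
for p in [(440,-316.5),(437.5,-397),(540,-398)]: capfit(p)
chain((440,-316.5,54.5),(440,-316.5,240))
E
```

```text
t28.30 tcp [ 436.2 -317.7  239.7] q [ 0.063  0.998  0.001 -0.001] j [-0.63  0.26  0.04  1.35  0.   -0.5 ] F [0.4 0.5 0. ] w68.1 g0.0
capfit (440, -316.5) [  99.7  439.  -316.5]
capfit (437.5, -397) [ 116.3  436.5 -397. ]
capfit (540, -398) [ 111.6  542.  -397. ]
to 440 -316.5 54.5 units [-0.06 -0.    3.72] rows 1.0
to 440 -316.5 240 units [ 0.    0.   -3.71] rows 1.0
```

Emit:
jog_arm(
  series=[
    [[0,0,0,-0.05,0.02,0.6,0.8],[0,0,0,0,0,0.9,0.8],[0,0,0,0,0,0.9,0.8],[0,0,0,0,0,0.9,0.8],[0,0,0,0,0,0.3,0.8],[0,0,0,0,0,0.12,0.8],[0,0,0,0,0,0,0.8],[0,0,0,0,0,0,0.8]],
  ],
)

```text
t: 29.25
tcp_pos: [440.7, -316.6, 56.0]
tool_rot: [0.061, 0.998, -0.001, 0.001]
force: [0.2, -0.6, -0.2]
width: 68.3
gripper_force: 0.0
```

Emit:
jog_arm(
  series=[
    [[0,0,0,0,0,0,0],[0,0,0,0,0,0,0],[0,0,0,0,0,0,0],[0,0,0,0,0,0,0],[0,0,0,0,0,0,0]],
  ],
)

```text
t: 29.75
tcp_pos: [440.5, -317.2, 56.4]
tool_rot: [0.062, 0.998, -0.001, 0.001]
force: [-1.1, -0.1, 6.6]
width: 46.4
gripper_force: 60.7
```

Emit:
jog_arm(
  series=[
    [[0,0,0,0,0,-0.2,0],[0,0,0,0,0,-0.6,0],[0,0,0,0,0,-0.9,0],[0,0,0,0,0,-0.9,0],[0,0,0,0,0,-0.8,0],[0,0,0,0,0,-0.3,0],[0,0,0,0,0,0,0],[0,0,0,0,0,0,0]],
  ],
)

```text
t: 30.55
tcp_pos: [439.4, -316.5, 239.7]
tool_rot: [0.062, 0.998, -0.0, 0.0]
force: [-0.2, 0.6, -3.0]
width: 46.6
gripper_force: 62.1
```

```bash
python3 - <<'E'
from h import *
st();chain((589,99.5,240))
E
```

```text
t30.55 tcp [ 439.4 -316.5  239.7] q [ 0.062  0.998 -0.     0.   ] j [-0.62  0.26  0.04  1.35 -0.   -0.5 ] F [-0.2  0.6 -3. ] w46.6 g62.1
to 589 99.5 240 units [-1.94  8.63 -0.01] rows 10.0
```

Emit:
jog_arm(
  series=[
    [[0,0,0,-0.1,0.5,0,0],[0,0,0,-0.2,0.9,0,0],[0,0,0,-0.2,0.9,0,0],[0,0,0,-0.2,0.9,0,0],[0,0,0,-0.2,0.9,0,0],[0,0,0,-0.2,0.9,0,0],[0,0,0,-0.2,0.9,0,0],[0,0,0,-0.2,0.9,0,0]],
  ],
)

```text
t: 31.35
tcp_pos: [555.6, 13.3, 238.0]
tool_rot: [0.062, 0.998, -0.0, -0.001]
force: [0.6, 0.4, -1.5]
width: 46.7
gripper_force: 62.1
```

Emit:
jog_arm(
  series=[
    [[0,0,0,-0.2,0.9,0,0],[0,0,0,-0.15,0.6,0,0],[0,0,0,-0.09,0.33,0,0],[0,0,0,0,0,0.4,0],[0,0,0,0,0,0.8,0],[0,0,0,0,0,0.6,0],[0,0,0,0,0,0,0],[0,0,0,0,0,0,0]],
  ],
)

```text
t: 32.15
tcp_pos: [588.7, 99.0, 149.6]
tool_rot: [0.062, 0.998, -0.0, -0.001]
force: [0.3, 0.7, -1.2]
width: 46.3
gripper_force: 62.2
```

```bash
python3 - <<'E'
from h import *
st();chain((589.2,99.3,148))
E
```

```text
t32.15 tcp [588.7  99.  149.6] q [ 0.062  0.998 -0.    -0.001] j [ 0.17  0.4   0.01  1.18 -0.    0.29] F [ 0.3  0.7 -1.2] w46.3 g62.2
to 589.2 99.3 148 units [-0.01  0.01  0.03] rows 1.0
```

Emit:
jog_arm(
  series=[
    [[0,0,0,-0.02,0,0.15,0],[0,0,0,0,0,0.2,0],[0,0,0,0,0,0.2,0],[0,0,0,0,0,0,0]],
  ],
)

```text
t: 32.55
tcp_pos: [589.4, 99.2, 120.9]
tool_rot: [0.062, 0.998, -0.0, -0.001]
force: [-0.5, -0.0, -1.6]
width: 46.6
gripper_force: 62.2
```

Emit:
jog_arm(
  series=[
    [[0,0,0,0,0,0.2,0],[0,0,0,0,0,0.2,0],[0,0,0,0,0,0.1,0],[0,0,0,0,0,0,0]],
  ],
)

```text
t: 32.95
tcp_pos: [590.4, 99.3, 97.5]
tool_rot: [0.062, 0.998, -0.0, 0.0]
force: [-1.2, -1.4, 3.6]
width: 46.4
gripper_force: 62.4
```

Seated. Release and fetch the third bottle, from about (437,-397).

Emit:
jog_arm(
  series=[
    [[0,0,0,0,0,0,0.8],[0,0,0,0,0,0,0.8],[0,0,0,0,0,0,0.8],[0,0,0,0,0,-0.3,0.8],[0,0,0,0,0,-0.8,0.8],[0,0,0,0,0,-0.9,0.8],[0,0,0,0,0,-0.9,0.8],[0,0,0,0,0,0,0.8]],
  ],
)

```text
t: 33.75
tcp_pos: [592.7, 99.9, 248.7]
tool_rot: [0.062, 0.998, 0.001, 0.005]
force: [0.6, -0.2, -0.4]
width: 68.2
gripper_force: 0.0
```

```bash
python3 - <<'E'
from h import *
st();chain((437,-397,240))
E
```

```text
t33.75 tcp [592.7  99.9 248.7] q [0.062 0.998 0.001 0.005] j [ 0.17  0.36  0.2   1.41 -0.    0.29] F [ 0.6 -0.2 -0.4] w68.2 g0.0
to 437 -397 240 units [  1.86 -10.25   0.13] rows 12.0
```

Emit:
jog_arm(
  series=[
    [[0,0,0,0.1,-0.5,0,0.8],[0,0,0,0.17,-0.95,0,0.8],[0,0,0,0.17,-0.95,0,0.8],[0,0,0,0.17,-0.95,0,0.8],[0,0,0,0.17,-0.95,0,0.8],[0,0,0,0.17,-0.95,0,0.8],[0,0,0,0.17,-0.95,0,0.8],[0,0,0,0.17,-0.95,0,0.8]],
  ],
)

```text
t: 34.55
tcp_pos: [481.2, -249.0, 242.2]
tool_rot: [0.062, 0.998, -0.0, 0.0]
force: [0.2, -0.5, -0.6]
width: 68.3
gripper_force: 0.0
```

Emit:
jog_arm(
  series=[
    [[0,0,0,0.17,-0.95,0,0.8],[0,0,0,0.17,-0.95,0,0.8],[0,0,0,0.17,-0.8,0,0.8],[0,0,0,0.06,-0.4,0,0.8],[0,0,0,0,0,0,0.8],[0,0,0,0,0,0,0.8]],
  ],
)

```text
t: 35.15
tcp_pos: [434.3, -397.7, 241.8]
tool_rot: [0.063, 0.998, 0.0, -0.0]
force: [-0.1, 0.4, -0.3]
width: 68.7
gripper_force: 0.0
```

```bash
python3 - <<'E'
from h import *
st()
for p in [(437.5,-397),(540,-398)]: b=capfit(p)
chain((437,-397,55),(437,-397,240))
E
```

```text
t35.15 tcp [ 434.3 -397.7  241.8] q [ 0.063  0.998  0.    -0.   ] j [-0.74  0.35  0.17  1.39  0.   -0.62] F [-0.1  0.4 -0.3] w68.7 g0.0
capfit (437.5, -397) [ 101.1  437.5 -398. ]
capfit (540, -398) [ 127.8  542.  -401. ]
to 437 -397 55 units [-0.04 -0.    3.74] rows 1.0
to 437 -397 240 units [ 0.   0.  -3.7] rows 1.0
```

Emit:
jog_arm(
  series=[
    [[0,0,0,-0.05,0,0.6,0.8],[0,0,0,0,0,0.9,0.8],[0,0,0,0,0,0.9,0.8],[0,0,0,0,0,0.9,0.8],[0,0,0,0,0,0.3,0.8],[0,0,0,0,0,0.13,0.8],[0,0,0,0,0,0,0.8],[0,0,0,0,0,0,0.8]],
  ],
)

```text
t: 36.05
tcp_pos: [438.1, -398.1, 57.3]
tool_rot: [0.062, 0.998, -0.001, 0.001]
force: [-0.7, -0.9, -0.1]
width: 68.2
gripper_force: 0.0
```

Emit:
jog_arm(
  series=[
    [[0,0,0,0,0,0,0],[0,0,0,0,0,0,0],[0,0,0,0,0,0,0],[0,0,0,0,0,0,0],[0,0,0,0,0,0,0]],
  ],
)

```text
t: 36.55
tcp_pos: [437.9, -398.6, 57.6]
tool_rot: [0.062, 0.998, -0.001, 0.001]
force: [-0.2, 1.9, 6.5]
width: 46.5
gripper_force: 61.1
```

Emit:
jog_arm(
  series=[
    [[0,0,0,0,0,-0.2,0],[0,0,0,0,0,-0.6,0],[0,0,0,0,0,-0.9,0],[0,0,0,0,0,-0.9,0],[0,0,0,0,0,-0.8,0],[0,0,0,0,0,-0.3,0],[0,0,0,0,0,0,0],[0,0,0,0,0,0,0]],
  ],
)

```text
t: 37.35
tcp_pos: [436.8, -397.8, 240.6]
tool_rot: [0.062, 0.998, -0.0, -0.0]
force: [0.2, -0.2, -2.8]
width: 46.3
gripper_force: 62.1
```

```bash
python3 - <<'E'
from h import *
st();chain((524.5,108.5,240))
E
```

```text
t37.35 tcp [ 436.8 -397.8  240.6] q [ 0.062  0.998 -0.    -0.   ] j [-0.74  0.35  0.17  1.39 -0.   -0.61] F [ 0.2 -0.2 -2.8] w46.3 g62.1
to 524.5 108.5 240 units [-4.900e-01  1.026e+01  1.000e-02] rows 12.0
```

Emit:
jog_arm(
  series=[
    [[0,0,0,-0.04,0.5,0,0],[0,0,0,-0.05,0.95,0,0],[0,0,0,-0.05,0.95,0,0],[0,0,0,-0.05,0.95,0,0],[0,0,0,-0.05,0.95,0,0],[0,0,0,-0.05,0.95,0,0],[0,0,0,-0.05,0.95,0,0],[0,0,0,-0.05,0.95,0,0]],
  ],
)

```text
t: 38.15
tcp_pos: [499.7, -43.6, 239.2]
tool_rot: [0.062, 0.998, -0.0, -0.001]
force: [1.0, -0.6, -2.9]
width: 46.2
gripper_force: 62.3
```

Emit:
jog_arm(
  series=[
    [[0,0,0,-0.05,0.95,0,0],[0,0,0,-0.05,0.95,0,0],[0,0,0,0,0.8,0,0],[0,0,0,0,0.41,0,0],[0,0,0,0,0,0.5,0],[0,0,0,0,0,0.9,0],[0,0,0,0,0,0.4,0],[0,0,0,0,0,0,0]],
  ],
)

```text
t: 38.95
tcp_pos: [521.6, 107.5, 146.4]
tool_rot: [0.062, 0.998, -0.001, -0.004]
force: [-0.8, -1.1, -2.8]
width: 46.1
gripper_force: 62.4
```

Emit:
jog_arm(
  series=[
    [[0,0,0,0,0,0,0],[0,0,0,0,0,0,0]],
  ],
)

```text
t: 39.15
tcp_pos: [525.5, 108.1, 151.8]
tool_rot: [0.062, 0.998, 0.0, 0.001]
force: [0.1, 0.8, -2.2]
width: 45.9
gripper_force: 62.4
```

```bash
python3 - <<'E'
from h import *
st();chain((524.5,108.5,148))
E
```

```text
t39.15 tcp [525.5 108.1 151.8] q [0.062 0.998 0.    0.001] j [ 0.2   0.3  -0.14  1.13 -0.    0.33] F [ 0.1  0.8 -2.2] w45.9 g62.4
to 524.5 108.5 148 units [0.02 0.01 0.08] rows 1.0
```

Emit:
jog_arm(
  series=[
    [[0,0,0,0,0,0.15,0],[0,0,0,0,0,0.2,0],[0,0,0,0,0,0.2,0],[0,0,0,0,0,0,0]],
  ],
)

```text
t: 39.55
tcp_pos: [523.8, 107.8, 121.7]
tool_rot: [0.062, 0.998, -0.0, -0.001]
force: [-0.1, 0.2, -1.5]
width: 46.0
gripper_force: 64.2
```

Emit:
jog_arm(
  series=[
    [[0,0,0,0,0,0.2,0],[0,0,0,0,0,0.2,0],[0,0,0,0,0,0.1,0],[0,0,0,0,0,0,0]],
  ],
)

```text
t: 39.95
tcp_pos: [524.9, 108.1, 98.6]
tool_rot: [0.062, 0.998, -0.0, 0.0]
force: [-2.3, -0.6, 7.0]
width: 46.4
gripper_force: 64.7
```

Emit:
jog_arm(
  series=[
    [[0,0,0,0,0,0,0.8],[0,0,0,0,0,0,0.8],[0,0,0,0,0,0,0.8],[0,0,0,0,0,-0.3,0.8],[0,0,0,0,0,-0.8,0.8],[0,0,0,0,0,-0.9,0.8],[0,0,0,0,0,-0.9,0.8],[0,0,0,0,0,0,0.8]],
  ],
)

```text
t: 40.75
tcp_pos: [527.4, 108.6, 249.2]
tool_rot: [0.062, 0.998, 0.001, 0.004]
force: [-0.3, 0.3, -0.4]
width: 68.5
gripper_force: 0.0
```

```bash
python3 - <<'E'
from h import *
st();chain((541.5,-400,240))
E
```

```text
t40.75 tcp [527.4 108.6 249.2] q [0.062 0.998 0.001 0.004] j [ 0.2   0.25  0.05  1.36 -0.    0.33] F [-0.3  0.3 -0.4] w68.5 g0.0
to 541.5 -400 240 units [ -1.54 -10.06   0.17] rows 12.0
```

Emit:
jog_arm(
  series=[
    [[0,0,0,-0.1,-0.5,0,0.8],[0,0,0,-0.14,-0.9,0,0.8],[0,0,0,-0.14,-0.9,0,0.8],[0,0,0,-0.14,-0.9,0,0.8],[0,0,0,-0.14,-0.9,0,0.8],[0,0,0,-0.14,-0.9,0,0.8],[0,0,0,-0.14,-0.9,0,0.8],[0,0,0,-0.14,-0.9,0,0.8]],
  ],
)

```text
t: 41.55
tcp_pos: [536.1, -237.9, 243.0]
tool_rot: [0.062, 0.998, 0.0, -0.0]
force: [0.6, 0.4, 0.9]
width: 68.2
gripper_force: 0.0
```

Emit:
jog_arm(
  series=[
    [[0,0,0,-0.14,-0.9,0,0.8],[0,0,0,-0.14,-0.9,0,0.8],[0,0,0,-0.14,-0.9,0,0.8],[0,0,0,0,-0.56,0,0.8],[0,0,0,0,0,0,0.8],[0,0,0,0,0,0,0.8]],
  ],
)

```text
t: 42.15
tcp_pos: [536.7, -400.6, 242.4]
tool_rot: [0.063, 0.998, 0.0, -0.0]
force: [-0.1, 0.1, -0.5]
width: 67.9
gripper_force: 0.0
```

```bash
python3 - <<'E'
from h import *
st()
b=capfit((541.5,-400))
chain((b[1],b[2],55))
E
```

```text
t42.15 tcp [ 536.7 -400.6  242.4] q [ 0.063  0.998  0.    -0.   ] j [-0.64  0.5   0.41  1.48  0.   -0.52] F [-0.1  0.1 -0.5] w67.9 g0.0
capfit (541.5, -400) [ 102.   541.5 -400. ]
to 541.5 -400.0 55 units [-0.09  0.    3.76] rows 1.0
```

Emit:
jog_arm(
  series=[
    [[0,0,0,-0.08,0.01,0.6,0.8],[0,0,0,0,0,0.9,0.8],[0,0,0,0,0,0.9,0.8],[0,0,0,0,0,0.9,0.8],[0,0,0,0,0,0.3,0.8],[0,0,0,0,0,0.15,0.8],[0,0,0,0,0,0,0.8],[0,0,0,0,0,0,0.8]],
  ],
)

```text
t: 43.0
tcp_pos: [542.0, -400.3, 57.5]
tool_rot: [0.062, 0.998, -0.001, 0.001]
force: [-0.0, -0.6, -0.3]
width: 68.5
gripper_force: 0.0
```

Emit:
jog_arm(
  series=[
    [[0,0,0,0,0,0,0],[0,0,0,0,0,0,0],[0,0,0,0,0,0,0],[0,0,0,0,0,0,0],[0,0,0,0,0,0,0]],
  ],
)

```text
t: 43.5
tcp_pos: [542.0, -400.8, 57.8]
tool_rot: [0.062, 0.998, -0.001, 0.001]
force: [0.0, 1.9, 6.3]
width: 46.1
gripper_force: 60.8
```

Emit:
jog_arm(
  series=[
    [[0,0,0,0,0,-0.2,0],[0,0,0,0,0,-0.6,0],[0,0,0,0,0,-0.9,0],[0,0,0,0,0,-0.9,0],[0,0,0,0,0,-0.8,0],[0,0,0,0,0,-0.3,0],[0,0,0,0,0,0,0],[0,0,0,0,0,0,0]],
  ],
)

```text
t: 44.3
tcp_pos: [540.9, -400.3, 240.6]
tool_rot: [0.062, 0.998, -0.0, -0.0]
force: [-0.5, -0.3, -2.9]
width: 46.4
gripper_force: 62.0
```

```bash
python3 - <<'E'
from h import *
st();chain((513,23.3,240))
E
```

```text
t44.30 tcp [ 540.9 -400.3  240.6] q [ 0.062  0.998 -0.    -0.   ] j [-0.64  0.5   0.41  1.48 -0.   -0.51] F [-0.5 -0.3 -2.9] w46.4 g62.0
to 513 23.3 240 units [1.6  8.34 0.01] rows 10.0
```

Emit:
jog_arm(
  series=[
    [[0,0,0,0.1,0.5,0,0],[0,0,0,0.18,0.95,0,0],[0,0,0,0.18,0.95,0,0],[0,0,0,0.18,0.95,0,0],[0,0,0,0.18,0.95,0,0],[0,0,0,0.18,0.95,0,0],[0,0,0,0.18,0.95,0,0],[0,0,0,0.18,0.95,0,0]],
  ],
)

```text
t: 45.1
tcp_pos: [516.3, -35.3, 239.1]
tool_rot: [0.062, 0.998, -0.0, -0.001]
force: [0.1, 0.6, -1.7]
width: 46.2
gripper_force: 62.2
```

Emit:
jog_arm(
  series=[
    [[0,0,0,0.14,0.7,0,0],[0,0,0,0.1,0.49,0,0],[0,0,0,0,0,0.5,0],[0,0,0,0,0,0.9,0],[0,0,0,0,0,0.4,0],[0,0,0,0,0,0,0],[0,0,0,0,0,0,0],[0,0,0,0,0,0,0]],
  ],
)

```text
t: 45.9
tcp_pos: [513.9, 23.3, 151.8]
tool_rot: [0.062, 0.998, 0.0, 0.001]
force: [-0.2, 0.1, -0.9]
width: 46.6
gripper_force: 62.3
```

```bash
python3 - <<'E'
from h import *
st();chain((513.3,23.3,150))
E
```

```text
t45.90 tcp [513.9  23.3 151.8] q [0.062 0.998 0.    0.001] j [ 0.05  0.26 -0.19  1.12 -0.    0.17] F [-0.2  0.1 -0.9] w46.6 g62.3
to 513.3 23.3 150 units [ 0.01 -0.    0.04] rows 1.0
```

Emit:
jog_arm(
  series=[
    [[0,0,0,0,0,0.15,0],[0,0,0,0,0,0.2,0],[0,0,0,0,0,0.2,0],[0,0,0,0,0,0,0]],
  ],
)

```text
t: 46.3
tcp_pos: [513.1, 22.3, 122.9]
tool_rot: [0.062, 0.998, -0.001, 0.0]
force: [0.5, -5.4, -3.8]
width: 46.4
gripper_force: 70.1
```

Emit:
jog_arm(
  series=[
    [[0,0,0,0,0,0.2,0],[0,0,0,0,0,0.2,0],[0,0,0,0,0,0.1,0],[0,0,0,0,0,0,0]],
  ],
)

```text
t: 46.7
tcp_pos: [513.0, 22.4, 97.8]
tool_rot: [0.062, 0.998, -0.001, -0.0]
force: [0.5, -7.2, -4.9]
width: 46.4
gripper_force: 70.1
```

Emit:
jog_arm(
  series=[
    [[0,0,0,0,0,0,0.8],[0,0,0,0,0,0,0.8],[0,0,0,0,0,0,0.8],[0,0,0,0,0,-0.3,0.8],[0,0,0,0,0,-0.8,0.8],[0,0,0,0,0,-0.9,0.8],[0,0,0,0,0,-0.9,0.8],[0,0,0,0,0,-0.9,0.8]],
  ],
)

```text
t: 47.5
tcp_pos: [513.0, 23.6, 290.6]
tool_rot: [0.062, 0.998, 0.0, 0.0]
force: [1.3, 0.4, 0.3]
width: 68.5
gripper_force: 0.0
```

Emit:
jog_arm(
  series=[
    [[0,0,0,0,0.6,-0.9,0.45],[0,0,0,0,0.7,-0.9,0.45],[0,0,0,0,0,0,0.45],[0,0,0,0,0,0,0.45]],
  ],
)

```text
t: 47.9
tcp_pos: [521.0, 82.2, 370.1]
tool_rot: [0.061, 0.998, 0.0, 0.001]
force: [-0.0, 0.7, -0.9]
width: 38.3
gripper_force: 0.0
```

```bash
python3 - <<'E'
from h import *
st();snap("wrist","w8",None,1.25)
E
```

```text
t47.90 tcp [521.   82.2 370.1] q [0.061 0.998 0.    0.001] j [0.16 0.24 0.34 1.67 0.   0.28] F [-0.   0.7 -0.9] w38.3 g0.0
```

View pics/w8.png

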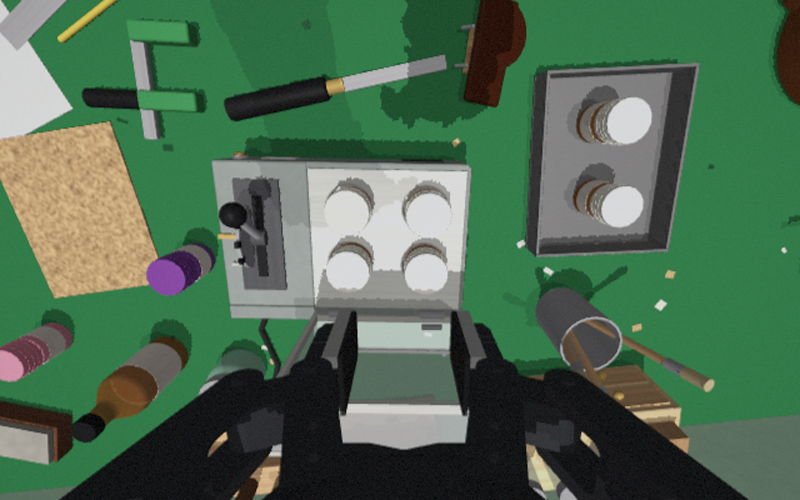

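All four wells are filled, at (348,208), (428,210), (348,266) and (425,268). The two old bottles stand in the tub at (628,120) and (622,205), and the mat is empty. Next is shutting the lid.

Emit:
jog_arm(
  series=[
    [[0,0,1,0,0,0,0.45],[0,0,1,0,0,0,0.45],[0,0,1,0,0,0,0.45],[0,0,1,0,0,0,0.45],[0,0,1,0,0,0,0.45],[0,0,1,0,0,0,0.45],[0,0,1,0,0,0,0.45],[0,0,1,0,0,0,0.45]],
  ],
)

```text
t: 48.75
tcp_pos: [519.9, 80.5, 368.0]
tool_rot: [0.465, 0.885, -0.001, -0.001]
force: [-0.8, -0.4, -0.4]
width: 37.9
gripper_force: 0.0
```

Emit:
jog_arm(
  series=[
    [[0,0,1,0,0,0,0.45],[0,0,1,0,0,0,0.45],[0,0,1,0,0,0,0.45],[0,0,1,0,0,0,0.45],[0,0,1,0,0,0,0.45],[0,0,1,0,0,0,0.45],[0,0,1,0,0,0,0.45],[0,0,0,0,0,0,0.45]],
  ],
)

```text
t: 49.55
tcp_pos: [519.9, 80.6, 368.1]
tool_rot: [0.75, 0.661, -0.001, -0.001]
force: [0.3, -0.6, -0.0]
width: 38.7
gripper_force: 0.0
```

Emit:
jog_arm(
  series=[
    [[0,0,0,-0.1,0.7,0,0.45],[0,0,0,-0.1,0.8,0,0.45],[0,0,0,-0.1,0.7,0,0.45],[0,0,0,0,0.5,0,0.45],[0,0,0,0,0,0,0.45],[0,0,0,0,0,0,0.45]],
  ],
)

```text
t: 50.15
tcp_pos: [652.5, 49.3, 367.9]
tool_rot: [0.749, 0.662, -0.001, -0.001]
force: [0.6, 0.0, -0.1]
width: 38.5
gripper_force: 0.0
```

```bash
python3 - <<'E'
from h import *
st();chain((674.5,45.5,290));snap("wrist","w9",(100,80,540,400),1.5)
c=cam("wrist");print("bar expected px in crop",[((proj(c,p)-[100,80])*1.5).round() for p in [(674-.13*62*1,45.5-62,307),(674+8,45.5+62,307)]])
E
```

```text
t50.15 tcp [652.5  49.3 367.9] q [ 0.749  0.662 -0.001 -0.001] j [0.08 0.5  0.74 1.81 0.   1.77] F [ 0.6  0.  -0.1] w38.5 g0.0
to 674.5 45.5 290 units [-0.02  0.45  1.56] rows 1.0
bar expected px in crop [array([376., 329.]), array([386.,  84.])]
```

View pics/w9.png

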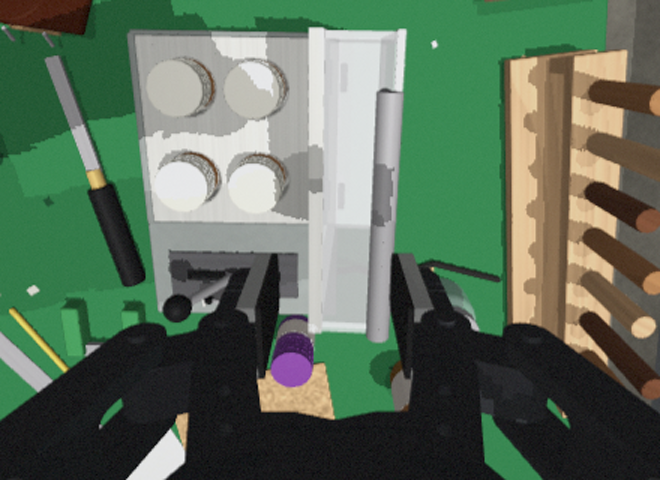

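The bar runs (390,90)–(377,340), within about 2 mm of where I expected it.

Emit:
jog_arm(
  series=[
    [[0,0,0,0,0.3,0.2,0.45],[0,0,0,0,0.18,0.4,0.45],[0,0,0,0,0,0.5,0.45],[0,0,0,0,0,0.4,0.45],[0,0,0,0,0,0,0.45],[0,0,0,0,0,0,0.45]],
  ],
)

```text
t: 50.8
tcp_pos: [676.1, 46.9, 295.0]
tool_rot: [0.749, 0.662, -0.0, 0.0]
force: [0.2, 1.0, 0.5]
width: 38.0
gripper_force: 0.0
```

Emit:
jog_arm(
  series=[
    [[0,0,0,0,0,0,0],[0,0,0,0,0,0,0],[0,0,0,0,0,0,0],[0,0,0,0,0,0,0],[0,0,0,0,0,0,0]],
  ],
  newtons=40,
)

```text
t: 51.3
tcp_pos: [675.6, 47.0, 296.0]
tool_rot: [0.75, 0.662, 0.0, -0.0]
force: [-6.7, 0.3, 5.4]
width: 10.4
gripper_force: 39.6
```

```bash
python3 - <<'E'
from h import *
st()
r=np.hypot(215,40);a0=np.arctan2(40,215)
P=lambda a:np.array([-r*np.cos(a0+a),r*np.sin(a0+a)])
A=np.linspace(1.52,0,21);p=np.array([P(a) for a in A]);d=np.diff(p,axis=0)/50
print(np.c_[A[1:],d[:,0],-d[:,1]].round(2).tolist())
E
```

```text
t51.30 tcp [675.6  47.  296. ] q [ 0.75   0.662  0.    -0.   ] j [0.07 0.52 0.58 1.63 0.   1.76] F [-6.7  0.3  5.4] w10.4 g39.6
[[1.44, -0.33, -0.03], [1.37, -0.33, -0.01], [1.29, -0.33, 0.02], [1.22, -0.33, 0.04], [1.14, -0.33, 0.07], [1.06, -0.32, 0.09], [0.99, -0.31, 0.12], [0.91, -0.3, 0.14], [0.84, -0.29, 0.16], [0.76, -0.28, 0.18], [0.68, -0.26, 0.21], [0.61, -0.25, 0.22], [0.53, -0.23, 0.24], [0.46, -0.21, 0.26], [0.38, -0.19, 0.27], [0.3, -0.17, 0.29], [0.23, -0.14, 0.3], [0.15, -0.12, 0.31], [0.08, -0.1, 0.32], [0.0, -0.07, 0.32]]
```

Emit:
jog_arm(
  series=[
    [[0,0,0,0,-0.33,-0.03,0],[0,0,0,0,-0.33,-0.01,0],[0,0,0,0,-0.33,0.02,0],[0,0,0,0,-0.33,0.04,0],[0,0,0,0,-0.33,0.07,0],[0,0,0,0,-0.32,0.09,0],[0,0,0,0,0,0,0]],
  ],
)

```text
t: 52.0
tcp_pos: [577.8, 60.5, 287.0]
tool_rot: [0.749, 0.662, 0.002, -0.0]
force: [-0.7, 5.8, 3.5]
width: 10.1
gripper_force: 41.5
```

Emit:
jog_arm(
  series=[
    [[0,0,0,0,-0.31,0.12,0],[0,0,0,0,-0.3,0.14,0],[0,0,0,0,-0.29,0.16,0],[0,0,0,0,-0.28,0.18,0],[0,0,0,0,-0.26,0.21,0],[0,0,0,0,-0.25,0.22,0],[0,0,0,0,0,0,0]],
  ],
)

```text
t: 52.7
tcp_pos: [494.3, 71.3, 234.1]
tool_rot: [0.749, 0.662, 0.002, -0.001]
force: [0.9, 9.3, -1.4]
width: 10.2
gripper_force: 42.1
```

Emit:
jog_arm(
  series=[
    [[0,0,0,0,-0.23,0.24,0],[0,0,0,0,-0.21,0.26,0],[0,0,0,0,-0.19,0.27,0],[0,0,0,0,-0.17,0.29,0],[0,0,0,0,-0.14,0.3,0],[0,0,0,0,-0.12,0.31,0],[0,0,0,0,0,0,0]],
  ],
)

```text
t: 53.4
tcp_pos: [442.1, 77.7, 150.0]
tool_rot: [0.749, 0.662, 0.001, -0.001]
force: [-0.5, 9.3, -1.0]
width: 9.9
gripper_force: 42.8
```

Emit:
jog_arm(
  series=[
    [[0,0,0,0,-0.1,0.32,0],[0,0,0,0,-0.07,0.32,0],[0,0,0,0,0,0,0],[0,0,0,0,0,0,0]],
  ],
)

```text
t: 53.8
tcp_pos: [433.8, 78.6, 118.9]
tool_rot: [0.749, 0.662, 0.001, -0.001]
force: [-2.5, 8.1, -0.7]
width: 10.2
gripper_force: 43.0
```

Emit:
jog_arm(
  series=[
    [[0,0,0,0,0,0.06,0],[0,0,0,0,0,0,0]],
  ],
)

```text
t: 54.0
tcp_pos: [433.6, 78.5, 117.3]
tool_rot: [0.749, 0.662, 0.001, -0.001]
force: [-9.5, 7.6, 16.3]
width: 10.5
gripper_force: 45.1
```

Emit:
jog_arm(
  series=[
    [[0,0,0,0,0,-0.04,0.45],[0,0,0,0,0,0,0.45],[0,0,0,0,0,0,0.45],[0,0,0,0,0,-0.4,0.45],[0,0,0,0,0,-0.8,0.45],[0,0,0,0,0,-0.8,0.45],[0,0,0,0,0,-0.4,0.45],[0,0,0,0,0,0,0.45]],
  ],
)

```text
t: 54.8
tcp_pos: [435.5, 77.2, 240.2]
tool_rot: [0.75, 0.662, 0.002, 0.001]
force: [0.5, 0.3, 0.4]
width: 38.8
gripper_force: 0.0
```

Emit:
jog_arm(
  series=[
    [[0,0,0,-0.4,0.2,0,0.55],[0,0,0,-0.7,0.4,0,0.55],[0,0,0,-0.7,0.4,0,0.55],[0,0,0,-0.7,0.4,0,0.55],[0,0,0,-0.4,0.2,0,0.55],[0,0,0,0,0,0,0.55],[0,0,0,0,0,0,0.55]],
  ],
)

```text
t: 55.5
tcp_pos: [494.8, -76.9, 236.3]
tool_rot: [0.75, 0.661, -0.001, -0.001]
force: [-0.5, 0.7, 0.2]
width: 47.0
gripper_force: 0.0
```

```bash
python3 - <<'E'
from h import *
st();snap("wrist","w10",None,1.25)
c=cam("wrist");print(proj(c,(495.5,-78.5,153.4))*1.25)
E
```

```text
t55.50 tcp [494.8 -76.9 236.3] q [ 0.75   0.661 -0.001 -0.001] j [-0.15  0.2  -0.06  1.32  0.    1.54] F [-0.5  0.7  0.2] w47.0 g0.0
[405.30830525 269.53579653]
```

View pics/w10.png

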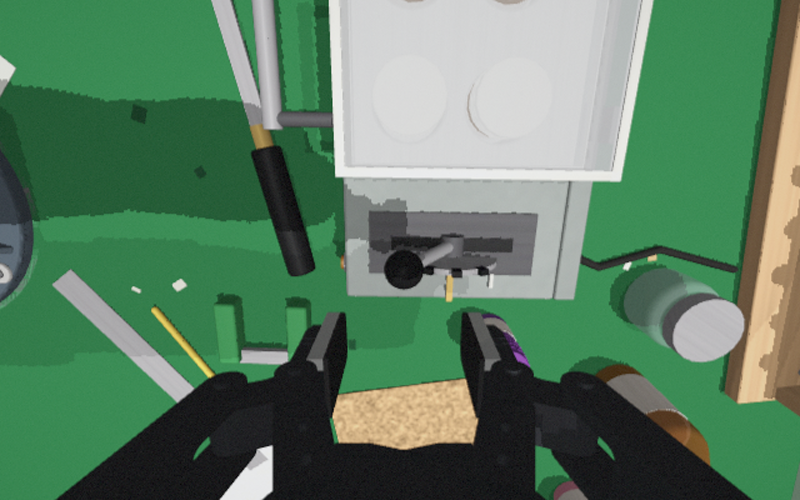

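The knob is at (404,269) in the off position, matching the prediction, and the long brass mark is at (449,288). The lid is shut.

Emit:
jog_arm(
  series=[
    [[0,0,0,-0.02,0.01,0.4,0.55],[0,0,0,0,0,0.6,0.55],[0,0,0,0,0,0.6,0.55],[0,0,0,0,0,0.3,0.55],[0,0,0,0,0,0.12,0.55],[0,0,0,0,0,0,0.55],[0,0,0,0,0,0,0.55]],
  ],
)

```text
t: 56.25
tcp_pos: [496.0, -77.4, 137.3]
tool_rot: [0.749, 0.662, 0.0, 0.0]
force: [0.5, -0.2, -0.2]
width: 47.0
gripper_force: 0.0
```

Emit:
jog_arm(
  series=[
    [[0,0,0,0,0,0,0],[0,0,0,0,0,0,0],[0,0,0,0,0,0,0],[0,0,0,0,0,0,0],[0,0,0,0,0,0,0]],
  ],
  newtons=30,
)

```text
t: 56.75
tcp_pos: [496.0, -77.8, 138.1]
tool_rot: [0.75, 0.662, 0.001, 0.001]
force: [-3.7, 2.3, 10.3]
width: 23.3
gripper_force: 31.4
```

Emit:
jog_arm(
  series=[
    [[0,0,0,0,0.087,-0.049,0],[0,0,0,0,0.09,-0.042,0],[0,0,0,0,0.093,-0.037,0],[0,0,0,0,0.094,-0.03,0],[0,0,0,0,0.096,-0.024,0],[0,0,0,0,0.097,-0.017,0],[0,0,0,0,0.098,-0.01,0],[0,0,0,0,0.1,-0.004,0]],
  ],
)

```text
t: 57.55
tcp_pos: [531.7, -82.4, 147.3]
tool_rot: [0.75, 0.662, -0.001, -0.001]
force: [-5.3, 0.6, 10.3]
width: 22.8
gripper_force: 31.1
```

Emit:
jog_arm(
  series=[
    [[0,0,0,0,0,0,0],[0,0,0,0,0,0,0]],
  ],
)

```text
t: 57.75
tcp_pos: [532.4, -82.5, 147.4]
tool_rot: [0.75, 0.662, -0.0, -0.0]
force: [-4.7, 0.1, 4.9]
width: 22.8
gripper_force: 30.8
```

Emit:
jog_arm(
  series=[
    [[0,0,0,0,0,0,0.5],[0,0,0,0,0,0,0.5],[0,0,0,0,0,0,0.5],[0,0,0,0,0,-0.4,0.5],[0,0,0,0,0,-0.8,0.5],[0,0,0,0,0,-0.8,0.5],[0,0,0,0,0,-0.3,0.5],[0,0,0,0,0,0,0.5]],
  ],
)

```text
t: 58.55
tcp_pos: [534.5, -82.6, 264.6]
tool_rot: [0.75, 0.662, 0.002, 0.002]
force: [1.4, -0.4, -0.9]
width: 43.0
gripper_force: 0.0
```

Emit:
jog_arm(
  series=[
    [[0,0,0,0,-0.5,-0.3,0.5],[0,0,0,0,-0.5,-0.3,0.5],[0,0,0,0,0,0,0.5],[0,0,0,0,0,0,0.5]],
  ],
)

```text
t: 58.95
tcp_pos: [483.5, -76.3, 291.4]
tool_rot: [0.75, 0.662, 0.0, 0.0]
force: [0.5, -0.4, -0.5]
width: 42.8
gripper_force: 0.0
```

```bash
python3 - <<'E'
from h import *
st();a=env.capture("side")[:,:,::-1]
w=cam("wrist");b=env.capture("wrist")[:,:,::-1]
a=cv2.resize(a[130:400,200:420],None,fx=1.8,fy=1.8,interpolation=cv2.INTER_CUBIC)
b=cv2.resize(b[80:320,200:520],None,fx=1.25,fy=1.25)
h=max(a.shape[0],b.shape[0]);f=lambda i:cv2.copyMakeBorder(i,0,h-i.shape[0],0,0,0)
cv2.imwrite("pics/fin.png",np.hstack([f(a),f(b)]));print(a.shape,b.shape)
print("expected knob upright",(proj(w,(532.8,-83.3,164))-[200,80])*1.25+[a.shape[1],0])
E
```

```text
t58.95 tcp [483.5 -76.3 291.4] q [0.75  0.662 0.    0.   ] j [-0.16  0.16  0.04  1.45 -0.    1.54] F [ 0.5 -0.4 -0.5] w42.8 g0.0
(486, 396, 3) (300, 400, 3)
expected knob upright [616.35144237 148.76271356]
```

View pics/fin.png

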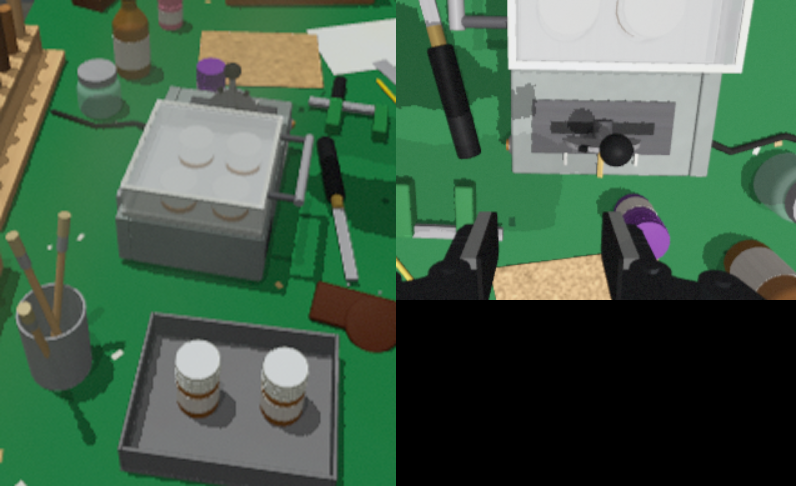

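The knob is at (616,150), which matches the upright middle notch. The lid is shut flat over four bottles, and the two old bottles stand in the tub, so I'm handing in.

```bash
python3 -c "
from bench import env
print(env.job_done())"
```

```text
the job is handed in; nothing more can be done
None
```

I handed the job in at about 59 s. By the last pictures, both old bottles stand upright in the tub, all four fresh bottles are seated in their own wells, the lid is shut, and the lever, thrown last, is in its middle notch. No verdict came back.

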